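# Prise the flush lid off a parts box

## Robot

A 6-joint arm with a two-finger parallel gripper is mounted at the origin on the work surface. World frame = base frame: x ahead of the robot, y to its left, z up, the work surface at z = 0. Lengths are in m, angles in rad, forces in N, time in s.
With the tool pointing down it reaches from about 0.275 to 0.85 m from the base axis. Payload 19 kg.
Tool frame: the origin (TCP) lies at the very end of the fingers, on their centre line; the grasp point (between the pads) lies 19 mm behind it; z points along the fingers, y is the line along which they close (so a half turn about z gives the same grasp; the last joint's range is limited). The gripper opens to 85 mm and grips with 20 to 120 N. Pads are 22 mm wide; open, the fingers measure 114 mm over their backs; the gripper's body (76 mm by 85 mm) begins 54 mm behind the grasp point. The pads swing forward as they close: fully open they stand 13 mm farther back than shut.
Start: joints at [0.978, 0.15, 1.437, -0, 1.554, -0.134], TCP at [0.255, 0.516, 0.231] pointing down, gripper open.
Joint ranges: [-2.8, 2.8], [-0.68, 2.1], [0.12, 2.68], [-1.39, 4.53], [0.16, 2.79], [-2.81, 2.81]. Speed limits (rad/s): [1.89, 1.89, 2.22, 3.01, 3.01, 3.01].

## Interface

Orientations are given as a unit quaternion [x, y, z, w].
In Python, from rig import r, snapshot gives the robot as it stands.
- The arm moves only by the tool carry_out, never from a script. Its argument "moves" is a list of rows, each a list of 7 numbers: the shift along the tool's x, y, z normalised to -1 to 1, where 1 is 0.3 m, then the turn, a rotation vector about the tool's x, y, z normalised to -1 to 1, where 1 is 90 degrees, then the finger opening in mm, from 0 to 85.4. In form: [[x, y, z, ax, ay, az, jaw], ...]. A call has 1 to 5 rows; each row is the pose to reach, as a shift and turn from the pose commanded when the call began, along the tool's axes at that moment; what a row does not reach only later rows make up. A row lasts 1/8 s, in which the tool goes at most 62.5 mm and 10.7 degrees, less where a joint would pass 70% of its speed; a pose out of reach is approached as far as the arm can. A call with a number of a shift or a turn outside -1 to 1 is refused whole. A call with a gripper value outside its range is refused whole. The fingers move at their own pace and stop on an object; "grip_force" is the grip in N (left out, the last holds). Time passes only in rows, so rows that repeat a pose let the fingers close. It gives the time, the measured TCP pose, the force, the opening and the grip force at its end, in the units of the state.
- r.sense(): the state, without advancing time (a new reading comes with each control period).
- snapshot(name): name is "scene" or "top" or "wrist"; returns a dict with "img" (420x560x3 uint8, red, green, blue), "mtx" (3x3 intrinsics, pixels), "R" (3x3) and "t" (3): a world point X has camera coordinates R X + t; the wrist camera has in their place "T_tool_cam" (4x4, takes a point from camera to tool coordinates, whose origin is the TCP and whose axes are the flange's). Camera axes: x right, y down, z forward; pixel columns grow to the right and rows downward; lengths in m; the calibration is good to about 2 mm. A picture is of the moment at which its call begins: read the wrist's pose just before it. There is no depth.
- r.hand_in(): hands the job in; it is judged then, once.
The state is a dict: "clock": time; "joints": joint angles; "joint_velocities": joint speeds; "effort": joint torques, N m; "position": TCP position; "orientation": TCP orientation; "wrist_force": force on the tool from outside, world axes, zero at the start; "moment": the same for the moment, N m; "finger_gap": finger opening in m; "grasp_force": force on a finger pad.
Only numpy, scipy, OpenCV 4.12 (cv2) and the standard library are available. Lean on these libraries where they do the work, as an engineer would, in place of code of your own. Each camera call takes 0.05 s, during which the arm holds its last target. There are 200 camera calls.

## Task

Take the wood offcut off the lid of the small wooden box and drop it in the scrap bin. Then lever the snug lid up with the flat pry bar: put its blade into the notch, under the lid, and press the handle down until the lid springs up and stays up at that end. Lay the bar flat on the bench again, then take the lid off and lay it flat, top up, in the shallow wooden tray without dropping it, leaving the wrench and the two steel pins where they are.

Things in the scene. Friction and masses are not known exactly. Their poses are not given: they have to be found in the camera images.
- box: Fixed dark wooden box, 139 long (its x) x 85 wide (y) x 100 high, walls 10; origin: centre of its underside. The lid sits inside the walls, its top flush with the rim, its underside 86 above the bench. The end wall on the box's own -x side, towards the robot, has a notch 34 wide in its middle, open at the top and cut down to 77 above the bench.
- notch (a point): Middle of the outer edge of the notch's sill (the edge to lever on); box frame (-69.5, 0, 77). 9 of free height between sill and lid underside; under the lid the box is clear, 8 more below sill height, until a partition that stops the blade 47 in from this edge.
- lid: Wooden lid, 116 long (x) and 14 thick in all, with 1.5 play all round in the box: lower board 62 wide and 3 thick, upper board 52 wide and 11 thick (take it by the upper board's sides). Origin: centre of its underside; x along the length, z up, same directions as the box's at the start; -x end at the notch. 90 g.
- lid_lip (a point): Middle of the lower edge of the lid's notch end; lid frame (-58, 0, 0). Two sprung steel balls in the long walls, 44 from this end, hold the lid down (about 15 N at the blade); once this end is lifted about 13 the balls snap under the lid and keep this end about 15 up. The far (+x) end only rests on seats.
- offcut: Light wood block 50 (x) x 28 (y) x 26 high, lying on the lid at any yaw; origin: centre of its underside. 30 g.
- bar: Flat pry bar lying on the bench: wooden handle 20 x 20, from x = -70 to +40, then a flat steel blade 16 wide and 4 thick from x = 40 to 125, its middle 10 above the handle's underside. Origin: on the handle's underside, under a good place to grip; x points to the blade's tip. 160 g.
- bar_tip (a point): Middle of the blade's tip; bar frame (125, 0, 10).
- bin: Fixed grey open scrap bin, 160 (x) x 140 (y) x 90 high, walls 5; origin: centre of its underside.
- tray: Fixed shallow dark wooden tray, 200 (x) x 150 (y) x 28 high, walls and floor 6; origin: centre of its underside.
- wrench: Steel wrench 180 long lying on the bench on the other side from the bar; leave it. Origin: middle of its underside, x along it.
- pin0: Steel pin standing near the box, diameter 32, 50 high; leave it. Origin: centre of its underside.
- pin1: The second such steel pin, on the box's other side.
There are look-alikes about, which are no part of the job. There is more than one size of the tray; the job needs the larger.

How it is judged:
On the way, in this order (a step that is already met when the one before it is completed fails the run):
1. the offcut lies in the bin, let go (x of offcut in the frame of bin between -0.072 and 0.072 m and y of offcut in the frame of bin between -0.062 and 0.062 m and z of offcut in the frame of bin below 0.06 m and contact force between the fingers and offcut below 0.1 N and linear speed of offcut below 0.05 m/s), for 0.1 s.
2. the bar, not the fingers, has lifted the lid's notch end at least 2.5 mm off its seats (z of lid_lip in the frame of box above 0.0885 m and contact force between bar and lid above 0.1 N and contact force between the fingers and lid below 0.1 N).
3. the bar lies on the bench, let go, with the lid's notch end still standing up at least 12 mm (height (world z) of bar_tip between 0.004 and 0.016 m and height (world z) of bar between -0.004 and 0.024 m and contact force between the fingers and bar below 0.1 N and z of lid_lip in the frame of box above 0.098 m), for 0.1 s.
At the end, for the whole second after the job is handed in: The offcut is inside the bin; the lid lies at rest in the tray, top up, flat on its floor (within 2.5 mm of height and 0.05 rad); the bar lies flat on the bench, any side up (its tip 4 to 16 mm above the bench, its origin below 24 mm) (x of offcut in the frame of bin between -0.072 and 0.072 m and y of offcut in the frame of bin between -0.062 and 0.062 m and z of offcut in the frame of bin below 0.06 m and x of lid in the frame of tray between -0.06 and 0.06 m and y of lid in the frame of tray between -0.055 and 0.055 m and z of lid in the frame of tray below 0.0085 m and angle between lid's own z axis and vertical below 0.05 rad and linear speed of each of lid, offcut, bar below 0.02 m/s and height (world z) of bar_tip between 0.004 and 0.016 m and height (world z) of bar between -0.004 and 0.024 m); the robot touches nothing.
It fails at once if the wrench is moved more than 25 mm (distance of wrench from where it was at the start of the episode above 0.025 m).
It fails at once if a steel pin is moved more than 20 mm or knocked over (distance of any of pin0, pin1 from where it was at the start of the episode above 0.02 m or angle between any of pin0, pin1's own z axis and vertical above 0.5 rad).
It fails at once if the lid is dropped over the tray from higher than 40 mm (contact force between lid and anything else below 0.01 N and z of lid in the frame of tray above 0.046 m and horizontal distance between lid and tray below 0.12 m).
It also fails if it takes over 72 s, if anything falls off the work surface, if the arm or the gripper's body presses on something with over 40 N, if the wrist force passes 120 N, or if a joint passes its speed limit or range.

## Working session

There is one attempt and no reset: what is moved stays moved. The work goes in short steps, Python scripts to look and compute and a tool call to move; the robot and the scene stay as the last step left them, time stands still between calls to the robot, and variables do not carry over. Pictures are saved under pics/ and viewed, at most 10 in all, crops included, and the job is handed in when it is done.

Besides the shell and the picture viewer there is one more tool, called by a JSON object that holds its "fn" and its "kwargs", one argument or row to a line. carry_out: Moves the arm, as the interface text tells. Scaled input: -1 to 1 covers 0.3 m each way for a shift and 90 degrees each way for a turn. Its arguments: {"type":"object","properties":{"moves":{"type":"array"},"grip_force":{"type":"number"}},"required":["moves"]}

```bash
ls; mkdir -p pics; python3 - <<'E'
from rig import r, snapshot
import cv2, numpy as np
for n in ("top","scene"):
    s=snapshot(n); cv2.imwrite(f"pics/{n}0.png",s["img"][:,:,::-1]); np.savez(f"{n}0.npz",**s)
    print(n,s["mtx"].round(1).tolist(),s["R"].round(4).tolist(),s["t"].round(4).tolist())
print(r.sense())
E
```

```text
pics
top [[382.3, 0.0, 273.7], [0.0, 382.3, 209.3], [0.0, 0.0, 1.0]] [[-0.0927, -0.9957, 0.0052], [-0.9721, 0.0894, -0.2169], [0.2155, -0.0251, -0.9762]] [-0.0804, 0.5511, 1.2791]
scene [[385.2, 0.0, 279.6], [0.0, 385.2, 211.5], [0.0, 0.0, 1.0]] [[-0.6635, 0.7478, 0.0218], [0.4009, 0.38, -0.8336], [-0.6317, -0.5444, -0.5519]] [0.4274, -0.103, 1.4313]
{'clock': 0.1, 'joints': array([ 9.78029334e-01,  1.50894828e-01,  1.43793308e+00,  1.73700764e-05,
        1.55377213e+00, -1.33988619e-01]), 'joint_velocities': array([ 8.87305134e-05, -1.09179548e-03, -1.19353050e-03, -8.09852038e-04,
       -7.60124236e-06,  8.91534138e-04]), 'effort': array([ 5.20183705e-03, -7.14383698e+01, -5.71789634e+01, -7.72669455e-05,
        7.12961191e-03,  3.90529635e-06]), 'position': array([0.25453147, 0.51536622, 0.23077614]), 'orientation': array([ 2.27382872e-01,  9.73805307e-01, -4.67718366e-04, -1.87146874e-04]), 'wrist_force': array([ 0.21404598,  0.76527034, -0.0481735 ]), 'moment': array([-0.00989426, -0.00686189,  0.00680677]), 'grasp_force': 0.0, 'finger_gap': 0.08568570054300141}
```

View pics/top0.png

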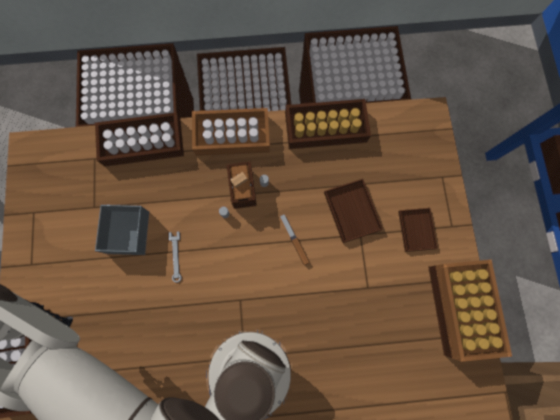

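View pics/scene0.png

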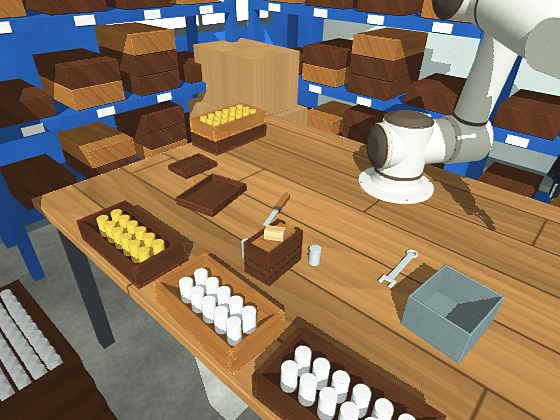

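Top picture: box (241,186) with the offcut on it (239,180), pins (223,212) and (265,180), bar from (285,216) to (305,262), bin (123,230), wrench (176,257). Tray candidates are (354,211), which is larger, and (418,230), which is smaller, so I choose (354,211). Other box-like things are the pin crates at (231,130) and (327,124), and they are no part of the job. Next, one close crop.

```bash
python3 - <<'E'
import cv2, numpy as np
im=cv2.imread("pics/top0.png")
a=cv2.resize(im[160:220,210:280],None,fx=6,fy=6,interpolation=cv2.INTER_CUBIC) #420x360
b=cv2.resize(im[205:275,270:320],None,fx=5,fy=5,interpolation=cv2.INTER_CUBIC) #250x350
c=cv2.resize(im[172:252,320:390],None,fx=3,fy=3,interpolation=cv2.INTER_CUBIC) #210x240
d=cv2.resize(im[200:260,90:155],None,fx=3,fy=3,interpolation=cv2.INTER_CUBIC) #195x180
o=np.zeros((600,700,3),np.uint8)
o[:360,:420]=a;o[:350,430:680]=b;o[360:600,:210]=c;o[360:540,430:625]=d
cv2.imwrite("pics/crop1.png",o)
E
```

```text
(no output)
```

View pics/crop1.png

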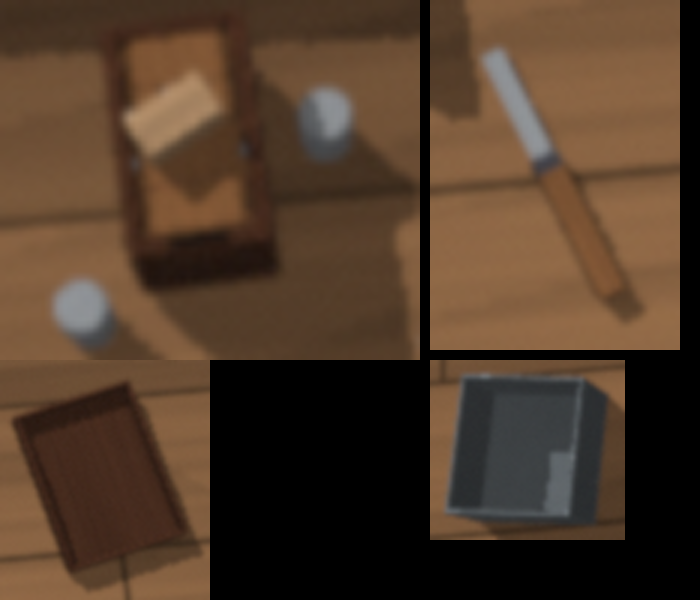

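```bash
cat > h.py <<'E'
import numpy as np, cv2
from scipy.spatial.transform import Rotation as Ro
def px2w(s,uv,z):
    uv=np.atleast_2d(uv).astype(float)
    d=np.c_[uv,np.ones(len(uv))]@np.linalg.inv(s["mtx"]).T@s["R"]
    C=-s["R"].T@s["t"]
    return C+d*((z-C[2])/d[:,2])[:,None]
def w2px(s,X):
    c=np.atleast_2d(X)@s["R"].T+s["t"]; p=c@s["mtx"].T
    return p[:,:2]/p[:,2:]
def rot(yaw,pitch=0.,bar=False):
    """tool down, tool y at world yaw; pitch is a turn about tool y (rad)"""
    y=np.array([np.cos(yaw),np.sin(yaw),0]);z=np.array([0,0,-1.]);x=np.cross(y,z)
    return Ro.from_matrix(np.c_[x,y,z])*Ro.from_rotvec([0,pitch,0])
def rel(p0,q0,p1,R1):
    """normalised shift+turn from pose (p0,q0) to (p1,R1)"""
    R0=Ro.from_quat(q0) if not isinstance(q0,Ro) else q0
    d=R0.inv().apply(np.asarray(p1)-p0)/.3
    w=(R0.inv()*R1).as_rotvec()/(np.pi/2)
    return np.r_[d,w].round(4)
E
python3 - <<'E'
from h import *
s=dict(np.load("top0.npz")); np.set_printoptions(precision=4,suppress=True)
A=lambda l:np.array(l)/6.+[210,160]; B=lambda l:(np.array(l)-[430,0])/5.+[270,205]
C=lambda l:(np.array(l)-[0,360])/3.+[320,172]; D=lambda l:(np.array(l)-[430,360])/3.+[90,200]
def show(n,P): print(n,P[:,:2].tolist() if 0 else P[:,:2].round(4).tolist(), "mean",P[:,:2].mean(0))
show("boxrim",px2w(s,A([(105,20),(243,14),(268,238),(127,250)]),.1))
show("lid top",px2w(s,A([(128,32),(218,26),(245,230),(150,236)]),.1))
show("offcut",px2w(s,A([(122,118),(196,70),(222,106),(150,152)]),.126))
show("pins",px2w(s,A([(80,303),(327,110)]),.05))
show("bar blade",px2w(s,B([(495,52),(547,163)]),.012))
show("bar handle",px2w(s,B([(547,163),(606,294)]),.02))
show("tray",px2w(s,C([(13,420),(128,383),(188,533),(73,570)]),.028))
show("bin",px2w(s,D([(462,376),(584,377),(571,515),(447,512)]),.09))
show("wrench",px2w(s,[(175,236),(177,279)],.005))
E
```

```text
boxrim [[0.711, 0.0155], [0.7074, -0.0647], [0.5721, -0.0682], [0.5725, 0.0122]] mean [ 0.6408 -0.0263]
lid top [[0.7025, 0.0027], [0.7014, -0.0497], [0.578, -0.0556], [0.5795, -0.0014]] mean [ 0.6403 -0.026 ]
offcut [[0.6427, 0.0075], [0.6672, -0.0362], [0.6446, -0.0492], [0.6213, -0.0068]] mean [ 0.6439 -0.0212]
pins [[0.5556, 0.0462], [0.6603, -0.1088]] mean [ 0.608  -0.0313]
bar blade [[0.5264, -0.1636], [0.4423, -0.1927]] mean [ 0.4844 -0.1781]
bar handle [[0.4412, -0.1921], [0.3454, -0.2237]] mean [ 0.3933 -0.2079]
tray [[0.5957, -0.3208], [0.6293, -0.4663], [0.4392, -0.5107], [0.408, -0.369]] mean [ 0.5181 -0.4167]
bin [[0.603, 0.4589], [0.5891, 0.3204], [0.4324, 0.3376], [0.4484, 0.4747]] mean [0.5182 0.3979]
wrench [[0.4882, 0.23], [0.3353, 0.2286]] mean [0.4117 0.2293]
```

```bash
cat >> h.py <<'E'
def plan(wps,p=None,q=None):
    """wps: list of (pos,Rotation); prints the row of each, relative to the one before"""
    from rig import r
    if p is None:
        st=r.sense();p,q=st["position"],Ro.from_quat(st["orientation"])
    for P,R in wps:
        P=np.array(P); print(rel(p,q,P,R).tolist(), "rows",np.ceil(max(np.linalg.norm(P-p)/.0625,np.degrees((q.inv()*R).magnitude())/10.7))); p,q=P,R
def R(yaw,pitch=0.): return rot(yaw,pitch)
E
python3 - <<'E'
from h import *
plan([([.42,.29,.26],R(.8)),([.56,.09,.25],R(.51)),([.644,-.021,.25],R(.51)),([.644,-.021,.103],R(.51))])
E
```

```text
[-0.8272, -0.4294, -0.0971, -0.0006, 0.0, 0.1986] rows 5.0
[-0.7992, -0.1531, 0.0333, 0.0, 0.0, 0.1846] rows 4.0
[-0.4596, 0.0637, 0.0, 0.0, 0.0, 0.0] rows 3.0
[0.0, 0.0, 0.49, 0.0, 0.0, 0.0] rows 3.0
```

{"fn": "carry_out", "kwargs": {
  "moves": [
    [-0.83, -0.43, -0.1, 0, 0, 0.2, 85],
    [-0.83, -0.43, -0.1, 0, 0, 0.2, 85],
    [-0.83, -0.43, -0.1, 0, 0, 0.2, 85],
    [-0.83, -0.43, -0.1, 0, 0, 0.2, 85],
    [-0.83, -0.43, -0.1, 0, 0, 0.2, 85]
  ],
  "grip_force": 30
}}

```text
clock: 0.72
position: [0.4221, 0.2872, 0.2614]
orientation: [0.378, 0.926, -0.0, 0.0]
wrist_force: [0.1, 0.1, -0.4]
finger_gap: 0.085
grasp_force: 0.0
```

{"fn": "carry_out", "kwargs": {
  "moves": [
    [-0.8, -0.15, 0.033, 0, 0, 0.185, 85],
    [-0.8, -0.15, 0.033, 0, 0, 0.185, 85],
    [-0.8, -0.15, 0.033, 0, 0, 0.185, 85],
    [-0.8, -0.15, 0.033, 0, 0, 0.185, 85],
    [-0.8, -0.15, 0.033, 0, 0, 0.185, 85]
  ]
}}

```text
clock: 1.35
position: [0.5624, 0.0866, 0.2501]
orientation: [0.509, 0.861, -0.001, -0.001]
wrist_force: [-0.8, 1.3, -0.2]
finger_gap: 0.0849
grasp_force: 0.0
```

{"fn": "carry_out", "kwargs": {
  "moves": [
    [-0.46, 0.064, 0, 0, 0, 0, 85],
    [-0.46, 0.064, 0, 0, 0, 0, 85],
    [-0.46, 0.064, 0, 0, 0, 0, 85],
    [-0.46, 0.064, 0, 0, 0, 0, 85]
  ]
}}

```text
clock: 1.85
position: [0.6448, -0.0213, 0.2508]
orientation: [0.507, 0.862, -0.0, -0.001]
wrist_force: [0.1, 0.1, 0.1]
finger_gap: 0.0853
grasp_force: 0.0
```

```bash
python3 - <<'E'
from h import *
from rig import r,snapshot
st=r.sense(); s=snapshot("wrist"); cv2.imwrite("pics/w1.png",s["img"][:,:,::-1])
np.savez("w1.npz",p=st["position"],q=st["orientation"],**s)
print(st["clock"],st["position"],st["orientation"],s["T_tool_cam"].round(4).tolist(),s["mtx"].round(1).tolist())
E
```

```text
1.85 [ 0.64484969 -0.02131049  0.25080645] [ 5.07319892e-01  8.61757596e-01 -1.46628717e-04 -5.92978185e-04] [[-0.0003, -0.9567, -0.2911, 0.0744], [1.0, -0.0003, 0.0002, 0.0002], [-0.0003, -0.2911, 0.9567, -0.1422], [0.0, 0.0, 0.0, 1.0]] [[369.1, 0.0, 283.6], [0.0, 369.1, 205.7], [0.0, 0.0, 1.0]]
```

View pics/w1.png

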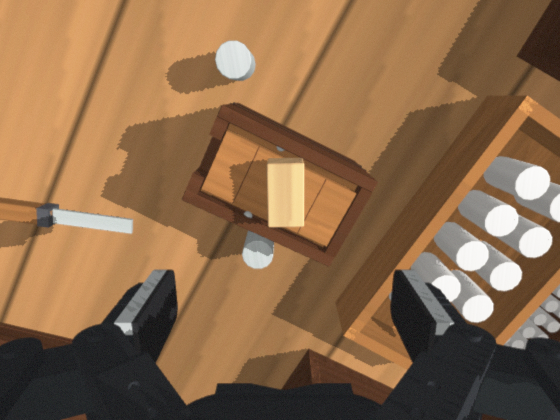

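Wrist picture: offcut top face has corners (268,166), (303,164), (304,226), (270,228). Box rim corners are about (230,104), (374,182), (331,265), (184,197), with the notch at the left end. The blade tip is near (132,227) and pin tops at (234,57) and (258,253).

```bash
cat >> h.py <<'E'
def wcam(s,p=None,q=None):
    """give a wrist snapshot R,t of the world"""
    s=dict(s); T=np.eye(4);T[:3,:3]=Ro.from_quat(s["q"]).as_matrix();T[:3,3]=s["p"]
    M=np.linalg.inv(T@s["T_tool_cam"]); s["R"],s["t"]=M[:3,:3],M[:3,3]; return s
E
python3 - <<'E'
from h import *
np.set_printoptions(precision=4,suppress=True)
s=wcam(np.load("w1.npz"))
def show(n,uv,z): P=px2w(s,uv,z)[:,:2];print(n,P.tolist(),"mean",P.mean(0));return P
o=show("offcut",[(268,166),(303,164),(304,226),(270,228)],.126)
print("ends yaw",np.arctan2(*((o[2]+o[3]-o[0]-o[1])[::-1])))
b=show("rim",[(184,197),(230,104),(374,182),(331,265)],.1)
print("box yaw",np.arctan2(*((b[2]+b[3]-b[0]-b[1])[::-1])))
show("pins",[(234,57),(258,253)],.05)
show("tip",[(131,226)],.012)
show("handle/blade",[(52,216)],.012)
plan([([.644,-.021,.103],R(.51))])
E
```

```text
offcut [[0.623526496263245, -0.0061352052509369495], [0.6452030226704508, 0.007582485721079592], [0.6698842567443675, -0.03381940741628117], [0.6477988667272281, -0.047947250295188704]] mean [ 0.6466 -0.0201]
ends yaw -1.0390345028152754
rim [[0.5766576259704841, -0.06734284285658405], [0.576688622781538, 0.017196406023318997], [0.7066240540589727, 0.019253204104366872], [0.7144381149038075, -0.06128501105160261]] mean [ 0.6436 -0.023 ]
box yaw 0.0303013216053374
pins [[0.5566045426273636, 0.04945534402714641], [0.6610009881857801, -0.10360363169769743]] mean [ 0.6088 -0.0271]
tip [[0.5297970949900688, -0.15908103028931367]] mean [ 0.5298 -0.1591]
handle/blade [[0.4501780110761496, -0.19002968678104454]] mean [ 0.4502 -0.19  ]
[-0.001, -0.002, 0.4941, -0.0003, -0.0004, -0.0015] rows 3.0
```

{"fn": "carry_out", "kwargs": {
  "moves": [
    [0, 0, 0.2, 0, 0, 0, 60],
    [0, 0, 0.4, 0, 0, 0, 60],
    [0, 0, 0.493, 0, 0, 0, 60],
    [0, 0, 0.493, 0, 0, 0, 60],
    [0, 0, 0.493, 0, 0, 0, 45]
  ]
}}

```text
clock: 2.52
position: [0.6454, -0.0207, 0.1057]
orientation: [0.507, 0.862, 0.0, 0.001]
wrist_force: [0.7, -0.2, 0.1]
finger_gap: 0.0453
grasp_force: 0.0
```

{"fn": "carry_out", "kwargs": {
  "moves": [
    [0, 0, 0, 0, 0, 0, 20],
    [0, 0, 0, 0, 0, 0, 20],
    [0, 0, 0, 0, 0, 0, 20],
    [0, 0, 0, 0, 0, 0, 20]
  ]
}}

```text
clock: 3.02
position: [0.6456, -0.0213, 0.1056]
orientation: [0.507, 0.862, 0.001, 0.001]
wrist_force: [-2.2, 3.3, 9.5]
finger_gap: 0.0275
grasp_force: 29.7
```

{"fn": "carry_out", "kwargs": {
  "moves": [
    [0, 0, -0.1, 0, 0, 0, 20],
    [0, 0, -0.3, 0, 0, 0, 20],
    [0, 0, -0.4, 0, 0, 0, 20],
    [0, 0, -0.4, 0, 0, 0, 20]
  ]
}}

```text
clock: 3.52
position: [0.6459, -0.0216, 0.2274]
orientation: [0.507, 0.862, 0.001, 0.003]
wrist_force: [-0.3, -0.3, -0.2]
finger_gap: 0.0273
grasp_force: 30.1
```

```bash
python3 - <<'E'
from h import *
plan([([.58,.20,.215],R(.51)),([.52,.395,.215],R(.51)),([.52,.395,.13],R(.51)),([.52,.395,.22],R(.51))])
E
```

```text
[0.7524, 0.1667, 0.0395, 0.0029, 0.0023, -0.0017] rows 4.0
[0.6649, 0.1428, 0.0, 0.0, 0.0, 0.0] rows 4.0
[0.0, 0.0, 0.2833, 0.0, 0.0, 0.0] rows 2.0
[0.0, 0.0, -0.3, 0.0, 0.0, 0.0] rows 2.0
```

{"fn": "carry_out", "kwargs": {
  "moves": [
    [0.75, 0.166, 0.03, 0, 0, 0, 20],
    [0.75, 0.166, 0.03, 0, 0, 0, 20],
    [0.75, 0.166, 0.03, 0, 0, 0, 20],
    [0.75, 0.166, 0.03, 0, 0, 0, 20],
    [0.75, 0.166, 0.03, 0, 0, 0, 20]
  ]
}}

```text
clock: 4.15
position: [0.5779, 0.2021, 0.2141]
orientation: [0.506, 0.863, -0.0, -0.0]
wrist_force: [-0.2, -0.2, -0.5]
finger_gap: 0.0274
grasp_force: 30.1
```

{"fn": "carry_out", "kwargs": {
  "moves": [
    [0.66, 0.143, 0, 0, 0, 0, 20],
    [0.66, 0.143, 0, 0, 0, 0, 20],
    [0.66, 0.143, 0, 0, 0, 0, 20],
    [0.66, 0.143, 0, 0, 0, 0, 20],
    [0.66, 0.143, 0, 0, 0, 0, 20]
  ]
}}

```text
clock: 4.78
position: [0.5205, 0.3931, 0.2139]
orientation: [0.507, 0.862, -0.0, -0.0]
wrist_force: [-1.2, -1.2, -0.9]
finger_gap: 0.0271
grasp_force: 30.1
```

{"fn": "carry_out", "kwargs": {
  "moves": [
    [0, 0, 0.2, 0, 0, 0, 20],
    [0, 0, 0.4, 0, 0, 0, 20],
    [0, 0, 0.48, 0, 0, 0, 20],
    [0, 0, 0.48, 0, 0, 0, 50],
    [0, 0, 0.48, 0, 0, 0, 50]
  ]
}}

```text
clock: 5.4
position: [0.5218, 0.3926, 0.0722]
orientation: [0.508, 0.862, 0.001, 0.001]
wrist_force: [-0.9, 0.5, -0.2]
finger_gap: 0.0497
grasp_force: 0.0
```

{"fn": "carry_out", "kwargs": {
  "moves": [
    [0, 0, 0, 0, 0, 0, 50],
    [0, 0, -0.2, 0, 0, 0, 50],
    [0, 0, -0.4, 0, 0, 0, 50],
    [0, 0, -0.5, 0, 0, 0, 50],
    [0, 0, -0.5, 0, 0, 0, 50]
  ]
}}

```text
clock: 6.02
position: [0.5213, 0.3937, 0.2245]
orientation: [0.507, 0.862, 0.003, 0.001]
wrist_force: [0.3, -0.4, -1.5]
finger_gap: 0.0497
grasp_force: 0.0
```

```bash
python3 - <<'E'
from h import *
from rig import r,snapshot
s=snapshot("top"); np.savez("top1.npz",**s)
im=s["img"][:,:,::-1]; o=np.zeros((400,800,3),np.uint8)
o[:360,:420]=cv2.resize(im[160:220,210:280],None,fx=6,fy=6,interpolation=cv2.INTER_CUBIC)
o[:360,425:800]=cv2.resize(im[200:272,85:160],None,fx=5,fy=5,interpolation=cv2.INTER_CUBIC)
cv2.imwrite("pics/t1.png",o)
E
```

```text
(no output)
```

View pics/t1.png

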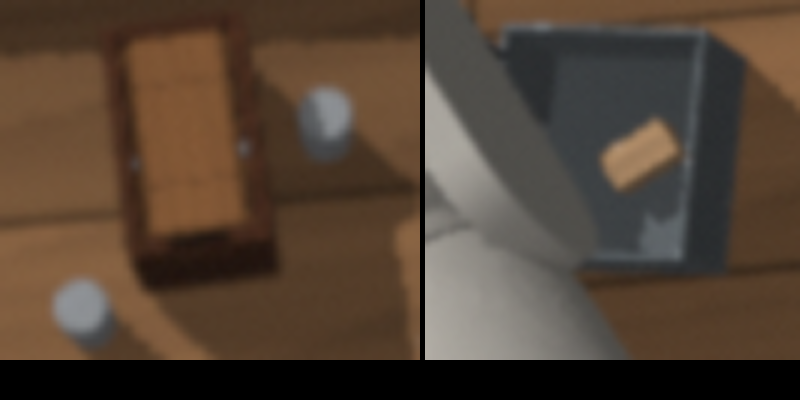

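The offcut lies in the bin and the lid is clear. Next, the bar.

```bash
python3 - <<'E'
from h import *
plan([([.55,.15,.25],R(-.1)),([.50,-.08,.25],R(-.7)),([.41,-.2,.22],R(-1.24))])
E
```

```text
[-0.7563, -0.3088, -0.0936, 0.0017, -0.0005, 0.3866] rows 4.0
[-0.7795, -0.0893, 0.0, 0.0, 0.0, 0.382] rows 4.0
[-0.4992, 0.0282, 0.1, 0.0, 0.0, 0.3438] rows 3.0
```

{"fn": "carry_out", "kwargs": {
  "moves": [
    [-0.76, -0.31, -0.09, 0, 0, 0.387, 50],
    [-0.76, -0.31, -0.09, 0, 0, 0.387, 50],
    [-0.76, -0.31, -0.09, 0, 0, 0.387, 50],
    [-0.76, -0.31, -0.09, 0, 0, 0.387, 50],
    [-0.76, -0.31, -0.09, 0, 0, 0.387, 50]
  ]
}}

```text
clock: 6.7
position: [0.5503, 0.1452, 0.2472]
orientation: [0.743, 0.669, -0.0, 0.0]
wrist_force: [-0.7, 0.8, -0.1]
finger_gap: 0.0497
grasp_force: 0.0
```

{"fn": "carry_out", "kwargs": {
  "moves": [
    [-0.78, -0.09, 0, 0, 0, 0.382, 50],
    [-0.78, -0.09, 0, 0, 0, 0.382, 50],
    [-0.78, -0.09, 0, 0, 0, 0.382, 50],
    [-0.78, -0.09, 0, 0, 0, 0.382, 50],
    [-0.78, -0.09, 0, 0, 0, 0.382, 50]
  ]
}}

```text
clock: 7.32
position: [0.4989, -0.0832, 0.2467]
orientation: [0.908, 0.42, -0.001, -0.0]
wrist_force: [0.2, 1.1, -0.2]
finger_gap: 0.0499
grasp_force: 0.0
```

{"fn": "carry_out", "kwargs": {
  "moves": [
    [-0.5, 0.028, 0.1, 0, 0, 0.344, 50],
    [-0.5, 0.028, 0.1, 0, 0, 0.344, 50],
    [-0.5, 0.028, 0.1, 0, 0, 0.344, 50],
    [-0.5, 0.028, 0.1, 0, 0, 0.344, 50],
    [-0.5, 0.028, 0.1, 0, 0, 0.344, 50]
  ]
}}

```text
clock: 7.95
position: [0.4099, -0.2004, 0.2174]
orientation: [0.986, 0.166, 0.0, -0.0]
wrist_force: [-0.9, 0.5, 0.1]
finger_gap: 0.0499
grasp_force: 0.0
```

```bash
python3 - <<'E'
from h import *
from rig import r,snapshot
st=r.sense(); s=snapshot("wrist"); cv2.imwrite("pics/w2.png",s["img"][:,:,::-1])
np.savez("w2.npz",p=st["position"],q=st["orientation"],**s)
print(st["clock"],st["position"],st["orientation"],st["joints"])
E
```

```text
7.95 [ 0.40992992 -0.20039918  0.21738032] [ 9.86161043e-01  1.65790072e-01  5.32319060e-06 -2.22842018e-04] [-6.24046103e-01 -9.49825251e-02  1.71737411e+00  3.21490885e-04
  1.51951037e+00  6.13615452e-01]
```

View pics/w2.png

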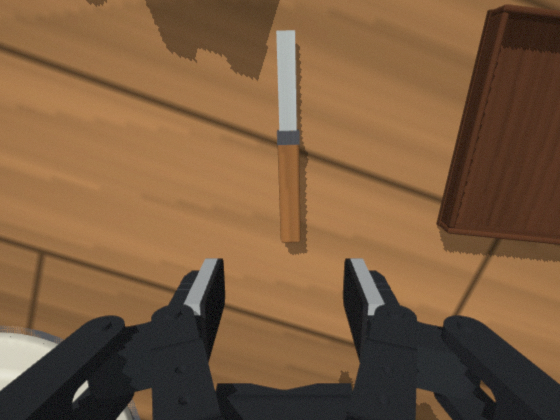

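Wrist picture: blade tip centre is at (286,31), the handle's blade end at (288.5,143) and its butt end at (290,241). The large tray's corners are at (503,8) and (442,228).

```bash
python3 - <<'E'
from h import *
np.set_printoptions(precision=4,suppress=True)
s=wcam(np.load("w2.npz"))
tip=px2w(s,[(286.5,31)],.012)[0]; end=px2w(s,[(290,241)],.02)[0]; j=px2w(s,[(288.5,143)],.02)[0]
print(tip,j,end,np.linalg.norm(tip-end)); d=(tip-end)[:2]; yaw=np.arctan2(d[1],d[0]); d/=np.linalg.norm(d)
o=end[:2]+d*.07; o2=tip[:2]-d*.125; print(yaw,o,o2); o=(o+o2)/2
plan([([*o,.08],R(yaw-np.pi/2)),([*o,.002],R(yaw-np.pi/2))])
E
```

```text
[ 0.5295 -0.1613  0.012 ] [ 0.4406 -0.1941  0.02  ] [ 0.35   -0.2274  0.02  ] 0.19145970766864306
0.3529535857248188 [ 0.4157 -0.2032] [ 0.4122 -0.2045]
[0.0085, 0.0155, 0.4583, -0.0002, -0.0001, -0.0125] rows 3.0
[0.0, 0.0, 0.26, 0.0, 0.0, 0.0] rows 2.0
```

{"fn": "carry_out", "kwargs": {
  "moves": [
    [0.008, 0.0155, 0.2, 0, 0, -0.0125, 50],
    [0.008, 0.0155, 0.4, 0, 0, -0.0125, 50],
    [0.008, 0.0155, 0.55, 0, 0, -0.0125, 50],
    [0.008, 0.0155, 0.65, 0, 0, -0.0125, 50],
    [0.008, 0.0155, 0.68, 0, 0, -0.0125, 50]
  ]
}}

```text
clock: 8.62
position: [0.413, -0.2037, 0.0121]
orientation: [0.985, 0.175, -0.001, -0.001]
wrist_force: [0.7, 0.9, 1.4]
finger_gap: 0.0502
grasp_force: 0.0
```

{"fn": "carry_out", "kwargs": {
  "moves": [
    [0, 0, 0, 0, 0, 0, 50]
  ]
}}

```text
clock: 8.75
position: [0.4136, -0.2047, 0.0139]
orientation: [0.985, 0.175, -0.0, 0.0]
wrist_force: [-0.1, 0.2, -0.7]
finger_gap: 0.0501
grasp_force: 0.0
```

{"fn": "carry_out", "kwargs": {
  "moves": [
    [0, 0, 0.036, 0, 0, 0, 50],
    [0, 0, 0.036, 0, 0, 0, 35],
    [0, 0, 0.036, 0, 0, 0, 10],
    [0, 0, 0.036, 0, 0, 0, 10],
    [0, 0, 0.036, 0, 0, 0, 10]
  ],
  "grip_force": 60
}}

```text
clock: 9.38
position: [0.4133, -0.2053, 0.0033]
orientation: [0.985, 0.174, 0.0, 0.0]
wrist_force: [-0.6, 0.6, 7.1]
finger_gap: 0.019
grasp_force: 59.5
```

{"fn": "carry_out", "kwargs": {
  "moves": [
    [0, 0, 0, 0, 0, 0, 10],
    [0, 0, 0, 0, 0, 0, 10]
  ],
  "grip_force": 100
}}

```text
clock: 9.62
position: [0.4134, -0.2054, 0.0035]
orientation: [0.985, 0.174, 0.0, 0.0]
wrist_force: [-2.0, 1.8, 8.1]
finger_gap: 0.0175
grasp_force: 98.3
```

```bash
python3 - <<'E'
from h import *
Y=.028-np.pi/2
from rig import r; st=r.sense()
plan([(st["position"]+[0,0,.12],Ro.from_quat(st["orientation"])),([.4145,-.031,.1235],R(Y)),([.4145,-.031,.075],R(Y))])
E
```

```text
[0.0002, 0.0004, -0.4, 0.0, 0.0, 0.0] rows 2.0
[0.2023, -0.5448, -0.0006, 0.0006, -0.0005, 0.2046] rows 3.0
[0.0, 0.0, 0.1617, 0.0, 0.0, 0.0] rows 1.0
```

{"fn": "carry_out", "kwargs": {
  "moves": [
    [0, 0, -0.1, 0, 0, 0, 10],
    [0, 0, -0.25, 0, 0, 0, 10],
    [0, 0, -0.4, 0, 0, 0, 10],
    [0, 0, -0.4, 0, 0, 0, 10]
  ]
}}

```text
clock: 10.12
position: [0.4143, -0.2059, 0.1259]
orientation: [0.985, 0.174, 0.002, 0.002]
wrist_force: [0.0, 0.1, -2.7]
finger_gap: 0.0176
grasp_force: 98.3
```

{"fn": "carry_out", "kwargs": {
  "moves": [
    [0.05, -0.14, 0, 0, 0, 0.05, 10],
    [0.1, -0.28, 0, 0, 0, 0.1, 10],
    [0.15, -0.42, 0, 0, 0, 0.155, 10],
    [0.2, -0.545, 0, 0, 0, 0.205, 10],
    [0.2, -0.545, 0, 0, 0, 0.205, 10]
  ]
}}

```text
clock: 10.75
position: [0.4129, -0.0287, 0.1218]
orientation: [1.0, 0.015, -0.001, -0.0]
wrist_force: [1.0, 0.5, -1.2]
finger_gap: 0.0175
grasp_force: 98.5
```

{"fn": "carry_out", "kwargs": {
  "moves": [
    [0, 0, 0.08, 0, 0, 0, 10],
    [0, 0, 0.16, 0, 0, 0, 10],
    [0, 0, 0.16, 0, 0, 0, 10],
    [0, 0, 0.16, 0, 0, 0, 10]
  ]
}}

```text
clock: 11.25
position: [0.4137, -0.0313, 0.0752]
orientation: [1.0, 0.014, 0.0, 0.0]
wrist_force: [-0.8, 0.3, -1.7]
finger_gap: 0.0176
grasp_force: 98.4
```

```bash
python3 - <<'E'
from h import *
from rig import r,snapshot
st=r.sense(); s=snapshot("wrist"); im=s["img"][:,:,::-1]
np.savez("w3.npz",p=st["position"],q=st["orientation"],**s)
t=snapshot("scene"); np.savez("scene3.npz",**t); tm=t["img"][:,:,::-1]
o=np.zeros((600,800,3),np.uint8)
o[:420,:560]=im
c=cv2.resize(tm[205:295,225:345],(480,360),interpolation=cv2.INTER_CUBIC)
o[240:600,320:800]=c
cv2.imwrite("pics/w3.png",o)
print(st["clock"],st["position"],st["orientation"],st["finger_gap"])
E
```

```text
11.25 [ 0.41370117 -0.03127981  0.07522582] [9.99907788e-01 1.35794337e-02 6.71152299e-05 1.01771991e-04] 0.017621014955779436
```

View pics/w3.png

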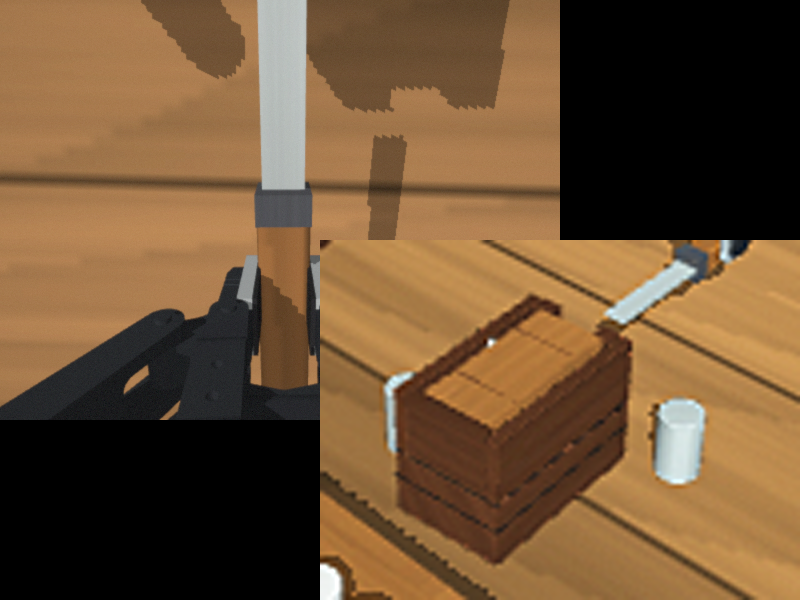

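Wrist part: the blade runs straight up the image at column 283, in line with the tool. Scene crop: the blade tip shows at about (612,322) just outside the notch end, with rim corners at (495,430), (400,388), (630,345), (540,300). Checking these against my estimates.

```bash
python3 - <<'E'
from h import *
from scipy.optimize import least_squares
np.set_printoptions(precision=4,suppress=True)
s=dict(np.load("scene3.npz")); S=lambda l:(np.array(l,float)-[320,240])/4+[225,205]
rim=S([(495,430),(400,388),(630,345),(540,300)]); bot=S([(495,560)])
print(px2w(s,rim,.1), px2w(s,bot,0))
print("tip seen",px2w(s,S([(612,322)]),.0815), "pred tip",w2px(s,[[.4137+.123,-.0313+.0034,.0815]]), S([(612,322)]))
# joint fit of the box (x,y,yaw) from three views
t=dict(np.load("top0.npz")); w=wcam(np.load("w1.npz"))
L,W=.0695,.0425; c=np.array([[-L,-W],[-L,W],[L,W],[L,-W]])
A=lambda l:np.array(l)/6.+[210,160]
obs=[(t,A([(268,238),(127,250),(105,20),(243,14)]),[0,1,2,3]),(w,np.array([(184,197),(230,104),(374,182),(331,265)],float),[0,1,2,3]),(s,rim,[2,3,1,0])]
def f(v,only=None):
    e=[]
    for k,(cam,uv,ix) in enumerate(obs):
        if only is not None and k!=only: continue
        P=c[ix]@np.array([[np.cos(v[2]),np.sin(v[2])],[-np.sin(v[2]),np.cos(v[2])]])+v[:2]
        q=px2w(cam,uv,.1)[:,:2]; e.append(q-P)
    return np.concatenate(e).ravel()
for k in (0,1,2,None):
    try: g=least_squares(f,[.64,-.025,.03],args=(k,)); print(k,g.x,np.abs(g.fun).max())
    except Exception as ex: print(k,ex)
E
```

```text
[[ 0.7002  0.0118  0.1   ]
 [ 0.7108 -0.0591  0.1   ]
 [ 0.5771  0.0172  0.1   ]
 [ 0.579  -0.0594  0.1   ]] [[0.7054 0.0175 0.    ]]
tip seen [[ 0.5446 -0.0234  0.0815]] pred tip [[298.5602 223.6334]] [[298.  225.5]]
0 [ 0.6408 -0.0263  0.0117] 0.0033593041664875534
1 [ 0.6436 -0.023   0.0349] 0.0049524836377325965
2 [ 0.6418 -0.0224  0.0072] 0.010732541295658149
None [ 0.642  -0.0239  0.0181] 0.01053375173834381
```

{"fn": "carry_out", "kwargs": {
  "moves": [
    [0.05, 0, 0, 0, 0, 0, 10],
    [0.1, 0, 0, 0, 0, 0, 10],
    [0.14, 0, 0, 0, 0, 0, 10],
    [0.16, 0, 0, 0, 0, 0, 10],
    [0.16, 0, 0, 0, 0, 0, 10]
  ]
}}

```text
clock: 11.98
position: [0.4616, -0.0295, 0.0745]
orientation: [1.0, 0.014, -0.0, -0.0]
wrist_force: [-0.2, -0.5, -1.8]
finger_gap: 0.0177
grasp_force: 98.4
```

{"fn": "carry_out", "kwargs": {
  "moves": [
    [0.02, 0, 0, 0, 0, 0, 10],
    [0.04, 0, 0, 0, 0, 0, 10],
    [0.06, 0, 0, 0, 0, 0, 10],
    [0.08, 0, 0, 0, 0, 0, 10],
    [0.08, 0, 0, 0, 0, 0, 10]
  ]
}}

```text
clock: 12.6
position: [0.4858, -0.0289, 0.0746]
orientation: [1.0, 0.014, -0.0, 0.0]
wrist_force: [0.3, -0.0, -1.7]
finger_gap: 0.0177
grasp_force: 98.4
```

{"fn": "carry_out", "kwargs": {
  "moves": [
    [0.008, 0, 0, 0, 0, 0, 10],
    [0.016, 0, 0, 0, 0, 0, 10],
    [0.02, 0, 0, 0, 0, 0, 10],
    [0.02, 0, 0, 0, 0, 0, 10]
  ]
}}

```text
clock: 13.1
position: [0.4915, -0.0287, 0.0747]
orientation: [1.0, 0.014, -0.0, 0.0]
wrist_force: [-0.0, 0.3, -2.0]
finger_gap: 0.0178
grasp_force: 98.4
```

```bash
python3 - <<'E'
from h import *
from rig import r
st=r.sense(); p=st["position"]; R0=Ro.from_quat(st["orientation"]); print(p,st["wrist_force"])
F=np.array([.5725,0,.077]); a=F[0]-p[0]
for ph in (0,5,10,15,20,22,24,25,26):
    f=np.radians(ph); c,s_=np.cos(f),np.sin(f)
    u=F[0]-a*c+.0045*s_-p[0]; z=F[2]-a*s_-.0045*c-p[2]
    h=R0.as_matrix()[:2,0]; h=h/np.linalg.norm(h)
    print(ph,rel(p,R0,p+[h[0]*u,h[1]*u,z],R0*Ro.from_rotvec([0,f,0])).tolist())
E
```

```text
[ 0.49146393 -0.02874169  0.07467873] [-0.04253016  0.2528801  -1.97027478]
0 [0.0, -0.0, 0.0073, 0.0, 0.0, 0.0]
5 [0.0023, -0.0, 0.0307, 0.0, 0.0556, 0.0]
10 [0.0067, -0.0, 0.0539, 0.0, 0.1111, -0.0]
15 [0.0131, -0.0, 0.0767, 0.0, 0.1667, 0.0]
20 [0.0214, -0.0, 0.0987, 0.0, 0.2222, -0.0]
22 [0.0253, -0.0, 0.1074, 0.0, 0.2444, 0.0]
24 [0.0295, -0.0, 0.1158, -0.0, 0.2667, -0.0]
25 [0.0317, -0.0, 0.12, 0.0, 0.2778, -0.0]
26 [0.0339, -0.0, 0.1242, -0.0, 0.2889, -0.0]
```

{"fn": "carry_out", "kwargs": {
  "moves": [
    [0.002, 0, 0.03, 0, 0.055, 0, 10],
    [0.007, 0, 0.054, 0, 0.111, 0, 10],
    [0.01, 0, 0.065, 0, 0.139, 0, 10],
    [0.013, 0, 0.077, 0, 0.167, 0, 10],
    [0.013, 0, 0.077, 0, 0.167, 0, 10]
  ]
}}

```text
clock: 13.72
position: [0.4947, -0.0286, 0.0514]
orientation: [0.991, 0.013, 0.13, -0.002]
wrist_force: [-0.4, 1.7, -1.9]
finger_gap: 0.0178
grasp_force: 98.5
```

```bash
python3 - <<'E'
from h import *
from rig import r
st=r.sense(); p=st["position"]; R0=Ro.from_quat(st["orientation"]); print(p,st["wrist_force"],st["moment"])
p=np.array([.49146,-.02874,.07468]); Rb=R(2*np.arctan2(.01358,.99991)-np.pi/2)
print("tilt",np.degrees((Rb.inv()*R0).as_rotvec()), "rel to base", rel(p,Rb,st["position"],R0))
F=np.array([.5725,0,.077]); a=F[0]-p[0]; h=Rb.as_matrix()[:2,0]
f=np.radians(15);p15=None
for ph in (15,17,18,20,21,22,23,24,25,26):
    f=np.radians(ph); c,s_=np.cos(f),np.sin(f)
    u=F[0]-a*c+.0045*s_-p[0]; z=F[2]-a*s_-.0045*c-p[2]
    P=p+[h[0]*u,h[1]*u,z]; RR=Rb*Ro.from_rotvec([0,f,0])
    if p15 is None: p15,R15=P,RR
    print(ph,rel(p15,R15,P,RR).tolist())
E
```

```text
[ 0.49471555 -0.02860974  0.05142305] [-0.41152386  1.68013625 -1.86255114] [ 0.02622524  0.23737371 -0.02052313]
tilt [1.70603534e-03 1.49914874e+01 5.32959765e-03] rel to base [ 1.090e-02 -1.000e-04  7.750e-02  0.000e+00  1.666e-01  1.000e-04]
15 [0.0, 0.0, 0.0, 0.0, 0.0, 0.0]
17 [0.0007, -0.0, 0.0094, -0.0, 0.0222, -0.0]
18 [0.0012, 0.0, 0.0141, 0.0, 0.0333, 0.0]
20 [0.0023, 0.0, 0.0235, 0.0, 0.0556, 0.0]
21 [0.003, -0.0, 0.0282, 0.0, 0.0667, -0.0]
22 [0.0038, 0.0, 0.0328, -0.0, 0.0778, -0.0]
23 [0.0047, 0.0, 0.0374, 0.0, 0.0889, 0.0]
24 [0.0057, 0.0, 0.0421, 0.0, 0.1, 0.0]
25 [0.0067, 0.0, 0.0467, -0.0, 0.1111, 0.0]
26 [0.0078, -0.0, 0.0513, 0.0, 0.1222, 0.0]
```

```bash
python3 - <<'E'
from h import *
from rig import r,snapshot
from scipy.optimize import least_squares
np.set_printoptions(precision=4,suppress=True)
s=dict(np.load("w3.npz"))
st=r.sense(); n=snapshot("wrist"); np.savez("w4.npz",p=st["position"],q=st["orientation"],**n)
C=np.linalg.inv(s["T_tool_cam"])
def proj(P): c=P@C[:3,:3].T+C[:3,3]; q=c@s["mtx"].T; return q[:,:2]/q[:,2:]
for nm,im in (("w3",s["img"]),("w4",n["img"])):
    hsv=cv2.cvtColor(im,cv2.COLOR_RGB2HSV); m=(hsv[...,1]<40)&(hsv[...,2]>150)
    rows=[];
    for v in range(0,186,6):
        u=np.where(m[v,230:335])[0]
        if len(u)>20: rows.append((v,u.min()+230,u.max()+231))
    rows=np.array(rows,float); 
    if not len(rows): print(nm,"none");continue
    # blade top face: z=z0+k*(x-.04) in tool frame (k>0: tip low), half width 8 mm; y=y0+k2*(x-.04)
    xs=np.linspace(.02,.14,60)
    def f(q):
        z=q[0]+q[1]*(xs-.04); y=q[2]+q[3]*(xs-.04)
        e=[]
        for sg,col in ((-1,1),(1,2)):
            P=proj(np.c_[xs,y+sg*.008,z]); o=np.argsort(P[:,1])
            e.append(np.interp(rows[:,0]+.5,P[o,1],P[o,0])-rows[:,col])
        return np.concatenate(e)
    g=least_squares(f,[-.0085,0,0,0],loss="soft_l1")
    print(nm,rows[[0,len(rows)//2,-1]].tolist(),g.x,"pitch deg (tip low +)",np.degrees(g.x[1]),np.abs(g.fun).mean())
    c=im[:,280:287].mean(1).round(); print([ (v,c[v].astype(int).tolist()) for v in range(180,240,6)][:6])
cv2.imwrite("pics/w4.png",n["img"][:,:,::-1])
E
```

```text
w3 [[0.0, 257.0, 307.0], [90.0, 260.0, 306.0], [180.0, 262.0, 305.0]] [-0.0069 -0.0141 -0.0004 -0.0066] pitch deg (tip low +) -0.810331666008364 0.25360037965621296
[(180, [178, 184, 181]), (186, [177, 183, 181]), (192, [70, 71, 73]), (198, [81, 82, 86]), (204, [82, 83, 86]), (210, [82, 82, 86])]
w4 [[24.0, 258.0, 306.0], [102.0, 261.0, 304.0], [180.0, 262.0, 305.0]] [-0.0057  0.0472 -0.0003 -0.0056] pitch deg (tip low +) 2.701813817471501 0.4204564732860408
[(180, [195, 201, 198]), (186, [194, 200, 198]), (192, [176, 123, 77]), (198, [92, 92, 96]), (204, [92, 92, 97]), (210, [92, 91, 97])]
```

View pics/w4.png

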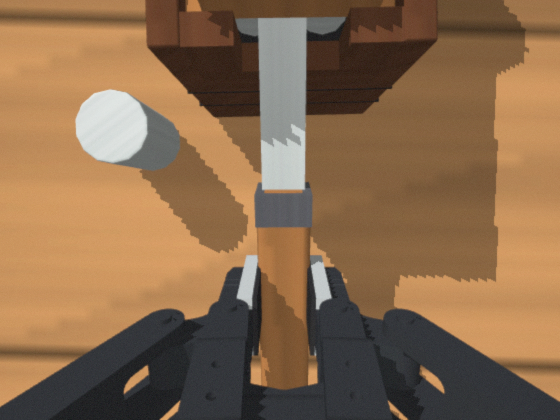

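Wrist picture: the blade goes into the notch and under the lid lip at row 17. The sill's outer edge is at row ~69, the post tops' outer edge at row ~47, and the blade is centred at column 283.

```bash
python3 - <<'E'
from h import *
np.set_printoptions(precision=4,suppress=True)
s=wcam(np.load("w4.npz"))
print("sill",px2w(s,[(243,69),(340,69)],.077)[:,:2]); print("post outer",px2w(s,[(153,46),(436,42)],.1)[:,:2])
for z in (.086,.089,.092,.095): print(z,px2w(s,[(283,17)],z)[:,:2], "top of lid", px2w(s,[(283,17)],z+.014)[:,0])
E
```

```text
sill [[ 0.5728 -0.012 ]
 [ 0.5737 -0.046 ]]
post outer [[ 0.5711  0.0114]
 [ 0.5744 -0.0702]]
0.086 [[ 0.5869 -0.0257]] top of lid [0.5803]
0.089 [[ 0.5855 -0.0257]] top of lid [0.5789]
0.092 [[ 0.5841 -0.0258]] top of lid [0.5775]
0.095 [[ 0.5827 -0.0258]] top of lid [0.5761]
```

{"fn": "carry_out", "kwargs": {
  "moves": [
    [0.0007, 0, 0.0094, 0, 0.022, 0, 10],
    [0.0012, 0, 0.0141, 0, 0.033, 0, 10],
    [0.0023, 0, 0.0235, 0, 0.0556, 0, 10],
    [0.0023, 0, 0.0235, 0, 0.0556, 0, 10]
  ]
}}

```text
clock: 14.28
position: [0.4976, -0.0285, 0.0449]
orientation: [0.985, 0.013, 0.173, -0.002]
wrist_force: [-0.8, 0.1, -1.3]
finger_gap: 0.0179
grasp_force: 98.5
```

```bash
python3 - <<'E'
from h import *
from rig import r,snapshot
np.set_printoptions(precision=4,suppress=True)
st=r.sense(); n=snapshot("wrist"); s=wcam(dict(p=st["position"],q=st["orientation"],**n))
print(st["position"],st["wrist_force"],st["moment"],np.degrees(Ro.from_quat(st["orientation"]).as_matrix()[2,0])) 
hsv=cv2.cvtColor(n["img"],cv2.COLOR_RGB2HSV); m=(hsv[...,1]<40)&(hsv[...,2]>150)
print([int(m[v,262:303].sum()) for v in range(0,60,4)])
u=m[:,270:298].mean(1)>.7; v=int(np.argmax(u[:150])); print("lip row",v)
for z in (.089,.092,.095,.098,.101): print(z,px2w(s,[(283,v)],z)[0,0])
cv2.imwrite("pics/w5.png",n["img"][:,:,::-1])
E
```

```text
[ 0.4976 -0.0285  0.0449] [-0.8302  0.1277 -1.3386] [0.0204 0.3392 0.022 ] 19.577639782954822
[0, 0, 41, 41, 41, 41, 41, 41, 41, 41, 41, 41, 41, 41, 41]
lip row 6
0.089 0.5890767565628525
0.092 0.5872414496109772
0.095 0.585406142659102
0.098 0.5835708357072267
0.101 0.5817355287553514
```

{"fn": "carry_out", "kwargs": {
  "moves": [
    [0.0007, 0, 0.0093, 0, 0.0222, 0, 10],
    [0.0012, 0, 0.014, 0, 0.0333, 0, 10],
    [0.0017, 0, 0.0186, 0, 0.0444, 0, 10],
    [0.0017, 0, 0.0186, 0, 0.0444, 0, 10]
  ]
}}

```text
clock: 14.82
position: [0.5001, -0.0285, 0.0398]
orientation: [0.978, 0.013, 0.208, -0.003]
wrist_force: [-0.1, 0.3, -2.0]
finger_gap: 0.0175
grasp_force: 98.5
```

```bash
cat > lip.py <<'E'
from h import *
from rig import r,snapshot
np.set_printoptions(precision=4,suppress=True)
st=r.sense(); n=snapshot("wrist"); s=wcam(dict(p=st["position"],q=st["orientation"],**n))
print(st["clock"],st["position"],st["wrist_force"],st["moment"],np.degrees(np.arcsin(Ro.from_quat(st["orientation"]).as_matrix()[2,0])))
hsv=cv2.cvtColor(n["img"],cv2.COLOR_RGB2HSV); m=(hsv[...,1]<40)&(hsv[...,2]>150)
u=m[:,270:298].mean(1)>.7; v=int(np.argmax(u[:150])); print("lip row",v)
zs=np.linspace(.08,.12,81); x=[px2w(s,[(283,v)],z)[0,0] for z in zs]; print("lip z at x=.5845:",np.interp(-.5845,-np.array(x),zs))
cv2.imwrite("pics/wl.png",n["img"][:,:,::-1])
E
python3 lip.py
```

```text
14.825 [ 0.5001 -0.0285  0.0398] [-0.0886  0.2907 -2.0211] [0.0642 0.3666 0.0081] 24.00754278118011
lip row 0
lip z at x=.5845: 0.09816534048550839
```

{"fn": "carry_out", "kwargs": {
  "moves": [
    [0.0005, 0, 0.007, 0, 0.0167, 0, 10],
    [0.0005, 0, 0.007, 0, 0.0167, 0, 10],
    [0.0003, 0, 0, 0, 0, 0, 10],
    [0.0005, 0, -0.0185, 0, -0.0444, 0, 10],
    [0.0023, 0, -0.043, 0, -0.1, 0, 10]
  ]
}}

```text
clock: 15.5
position: [0.4954, -0.029, 0.0526]
orientation: [0.992, 0.013, 0.129, -0.001]
wrist_force: [0.4, -0.0, -1.9]
finger_gap: 0.0176
grasp_force: 98.5
```

{"fn": "carry_out", "kwargs": {
  "moves": [
    [0, 0, 0, 0, 0, 0, 10]
  ]
}}

```text
clock: 15.62
position: [0.497, -0.0289, 0.053]
orientation: [0.991, 0.014, 0.131, -0.001]
wrist_force: [0.0, -0.5, -2.4]
finger_gap: 0.0176
grasp_force: 98.5
```

```bash
python3 lip.py; python3 - <<'E'
from h import *
from rig import snapshot
t=snapshot("scene")["img"][:,:,::-1]; w=cv2.imread("pics/wl.png")
o=np.zeros((420,800,3),np.uint8); o[:360,:480]=cv2.resize(t[205:295,225:345],(480,360),interpolation=cv2.INTER_CUBIC)
o[:300,490:800]=w[:300,130:440]; cv2.imwrite("pics/chk.png",o)
E
```

```text
15.625 [ 0.497  -0.0289  0.053 ] [ 0.0173 -0.4606 -2.3665] [-0.0321  0.3102  0.0303] 15.091106933068284
lip row 15
lip z at x=.5845: 0.0987878940402685
```

View pics/chk.png

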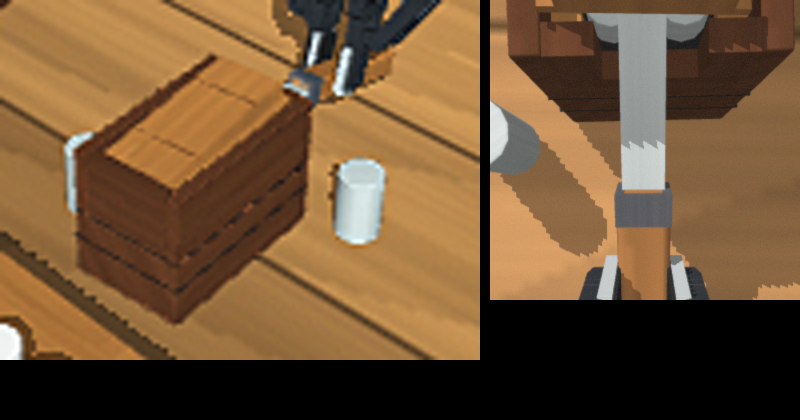

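Scene crop: the lid's notch end now stands above the rim. Wrist crop: the lip edge is at row 15. I level the blade and check that the lid stays up without it.

```bash
python3 - <<'E'
from h import *
Y=.0272-np.pi/2
plan([([.4915,-.0288,.0747],R(Y))])
E
```

```text
[0.0068, 0.0008, -0.0779, -0.0001, -0.1675, 0.0003] rows 2.0
```

{"fn": "carry_out", "kwargs": {
  "moves": [
    [0.001, 0, -0.026, 0, -0.056, 0, 10],
    [0.003, 0, -0.052, 0, -0.112, 0, 10],
    [0.005, 0, -0.077, 0, -0.166, 0, 10],
    [0.005, 0, -0.077, 0, -0.166, 0, 10]
  ]
}}

```text
clock: 16.23
position: [0.4916, -0.0287, 0.0743]
orientation: [1.0, 0.014, 0.001, -0.0]
wrist_force: [0.2, 0.3, -0.8]
finger_gap: 0.0175
grasp_force: 98.5
```

```bash
python3 lip.py
```

```text
16.225 [ 0.4916 -0.0287  0.0743] [ 0.1595  0.288  -0.8415] [ 0.0171  0.     -0.0247] 0.1516179134736956
lip row 123
lip z at x=.5845: 0.08
```

```bash
python3 - <<'E'
from h import *
from rig import r
np.set_printoptions(precision=4,suppress=True)
im=cv2.imread("pics/wl.png"); hsv=cv2.cvtColor(im,cv2.COLOR_BGR2HSV)
print([(v,hsv[v,275:292].mean(0).astype(int).tolist()) for v in range(0,130,6)])
st=r.sense(); d=dict(np.load("w4.npz")); d.update(p=st["position"],q=st["orientation"]); s=wcam(d)
for z in (.086,.09,.095,.098,.101): print(z,w2px(s,[[.5845,-.0265,z]])[0])
E
```

```text
[(0, [14, 154, 187]), (6, [14, 154, 188]), (12, [14, 151, 88]), (18, [14, 150, 87]), (24, [13, 144, 88]), (30, [73, 6, 146]), (36, [75, 7, 147]), (42, [76, 8, 147]), (48, [76, 6, 146]), (54, [75, 7, 146]), (60, [75, 8, 146]), (66, [75, 7, 145]), (72, [79, 8, 145]), (78, [72, 6, 145]), (84, [77, 8, 145]), (90, [79, 8, 144]), (96, [78, 7, 143]), (102, [77, 6, 143]), (108, [73, 7, 142]), (114, [77, 7, 142]), (120, [72, 7, 154]), (126, [77, 8, 212])]
0.086 [285.9941  30.967 ]
0.09 [286.0653  28.8525]
0.095 [286.1613  26.0032]
0.098 [286.223  24.172]
0.101 [286.2881  22.2403]
```

```bash
python3 - <<'E'
from h import *
from rig import r
im=cv2.imread("pics/wl.png"); hsv=cv2.cvtColor(im,cv2.COLOR_BGR2HSV)
for v in (2,6,8,10,14,20,24,27): print(v,hsv[v,120:460:10,2].tolist())
c=hsv[:32,283].astype(int); print(c[:,2].tolist())
st=r.sense(); d=dict(np.load("w4.npz")); d.update(p=st["position"],q=st["orientation"]); s=wcam(d)
P=lambda x,dy,z: w2px(s,[[x,-.0275+dy,z]])[0].round(1).tolist()
for nm,xt,zl in (("down",.5845,.086),("up",.5868,.101)):
    print(nm,"top edge",P(xt,.026,zl+.014),P(xt,-.026,zl+.014),"lip",P(.585,.031,zl),P(.585,-.031,zl))
E
```

```text
2 [173, 168, 175, 100, 92, 98, 180, 186, 197, 194, 192, 186, 191, 197, 195, 202, 191, 185, 193, 195, 192, 191, 188, 178, 189, 191, 180, 162, 45, 102, 97, 95, 113, 120]
6 [171, 173, 175, 99, 95, 99, 183, 186, 198, 194, 195, 185, 191, 195, 198, 202, 192, 188, 193, 197, 194, 190, 187, 181, 188, 191, 183, 161, 47, 103, 93, 96, 114, 118]
8 [172, 173, 175, 96, 99, 97, 182, 187, 195, 192, 192, 182, 191, 191, 193, 199, 188, 185, 188, 194, 189, 186, 181, 173, 186, 182, 175, 158, 51, 104, 93, 98, 115, 119]
10 [174, 175, 177, 101, 94, 96, 178, 121, 127, 119, 117, 110, 115, 116, 108, 112, 105, 106, 107, 112, 100, 96, 96, 90, 96, 93, 90, 117, 46, 102, 95, 93, 118, 117]
14 [178, 178, 178, 97, 98, 96, 177, 84, 90, 90, 93, 88, 91, 89, 95, 95, 87, 90, 91, 92, 90, 89, 89, 81, 90, 88, 88, 117, 45, 102, 98, 97, 119, 118]
20 [182, 180, 182, 100, 96, 96, 179, 176, 86, 89, 92, 85, 88, 91, 90, 93, 87, 88, 89, 92, 90, 89, 82, 87, 88, 87, 115, 118, 50, 101, 96, 97, 118, 117]
24 [183, 181, 184, 102, 97, 95, 93, 95, 85, 89, 94, 88, 88, 92, 95, 94, 90, 89, 91, 88, 84, 89, 80, 91, 89, 86, 90, 87, 46, 101, 95, 97, 121, 120]
27 [187, 184, 185, 99, 95, 93, 51, 97, 118, 118, 119, 91, 36, 41, 149, 148, 147, 145, 149, 30, 34, 33, 34, 89, 112, 119, 121, 119, 50, 100, 97, 98, 121, 119]
[186, 184, 185, 189, 186, 184, 187, 187, 182, 146, 103, 86, 87, 84, 88, 86, 88, 87, 87, 90, 87, 88, 85, 85, 89, 105, 133, 150, 146, 149, 149, 147]
down top edge [198.9, 20.3] [380.3, 25.7] lip [192.8, 26.5] [385.1, 32.2]
up top edge [185.0, -1.9] [396.5, 4.6] lip [180.3, 17.1] [398.9, 23.7]
```

The blade is unloaded and level, with its top at 83 mm, and the lid end face shows full width above the rim: the lid is latched up. Next: withdraw, then lay the bar back in its old place.

{"fn": "carry_out", "kwargs": {
  "moves": [
    [-0.05, 0, 0, 0, 0, 0, 10],
    [-0.12, 0, 0, 0, 0, 0, 10],
    [-0.2, 0, 0, 0, 0, 0, 10],
    [-0.26, 0, 0, 0, 0, 0, 10],
    [-0.26, 0, 0, 0, 0, 0, 10]
  ]
}}

```text
clock: 16.9
position: [0.4115, -0.0308, 0.0743]
orientation: [1.0, 0.013, 0.001, 0.0]
wrist_force: [0.8, -0.4, -1.3]
finger_gap: 0.0174
grasp_force: 98.5
```

{"fn": "carry_out", "kwargs": {
  "moves": [
    [0, 0, -0.08, 0, 0, 0, 10],
    [0, 0, -0.15, 0, 0, 0, 10],
    [0, 0, -0.15, 0, 0, 0, 10]
  ]
}}

```text
clock: 17.27
position: [0.4138, -0.031, 0.1204]
orientation: [1.0, 0.014, 0.002, 0.0]
wrist_force: [0.6, 0.3, -2.7]
finger_gap: 0.0176
grasp_force: 98.5
```

```bash
python3 - <<'E'
from h import *
Y=.35-np.pi/2
plan([([.4134,-.2054,.12],R(Y)),([.4134,-.2054,.02],R(Y)),([.4134,-.2054,.0035],R(Y))])
E
```

```text
[-0.0172, 0.581, 0.0015, 0.0009, -0.0028, -0.2054] rows 3.0
[0.0, 0.0, 0.3333, 0.0, 0.0, 0.0] rows 2.0
[0.0, 0.0, 0.055, 0.0, 0.0, 0.0] rows 1.0
```

{"fn": "carry_out", "kwargs": {
  "moves": [
    [-0.004, 0.15, 0, 0, 0, -0.05, 10],
    [-0.008, 0.3, 0, 0, 0, -0.1, 10],
    [-0.012, 0.45, 0, 0, 0, -0.15, 10],
    [-0.017, 0.58, 0, 0, -0.002, -0.205, 10],
    [-0.017, 0.58, 0, 0, -0.002, -0.205, 10]
  ]
}}

```text
clock: 17.9
position: [0.4122, -0.2068, 0.118]
orientation: [0.985, 0.173, -0.001, -0.0]
wrist_force: [0.2, 0.8, -2.2]
finger_gap: 0.0176
grasp_force: 98.7
```

{"fn": "carry_out", "kwargs": {
  "moves": [
    [0, 0, 0.1, 0, 0, 0, 10],
    [0, 0, 0.2, 0, 0, 0, 10],
    [0, 0, 0.3, 0, 0, 0, 10],
    [0, 0, 0.35, 0, 0, 0, 10],
    [0, 0, 0.35, 0, 0, 0, 10]
  ]
}}

```text
clock: 18.52
position: [0.4121, -0.2044, 0.0137]
orientation: [0.985, 0.174, -0.001, -0.0]
wrist_force: [-0.2, -0.6, -1.1]
finger_gap: 0.0174
grasp_force: 98.7
```

{"fn": "carry_out", "kwargs": {
  "moves": [
    [0, 0, 0.015, 0, 0, 0, 10],
    [0, 0, 0.025, 0, 0, 0, 10],
    [0, 0, 0.032, 0, 0, 0, 10],
    [0, 0, 0.032, 0, 0, 0, 10]
  ],
  "grip_force": 60
}}

```text
clock: 19.02
position: [0.4125, -0.205, 0.005]
orientation: [0.985, 0.174, -0.001, 0.0]
wrist_force: [0.4, -0.0, -1.6]
finger_gap: 0.0174
grasp_force: 98.7
```

{"fn": "carry_out", "kwargs": {
  "moves": [
    [0, 0, 0, 0, 0, 0, 45],
    [0, 0, 0, 0, 0, 0, 45],
    [0, 0, 0, 0, 0, 0, 45],
    [0, 0, 0, 0, 0, 0, 45],
    [0, 0, 0, 0, 0, 0, 45]
  ]
}}

```text
clock: 19.65
position: [0.4125, -0.205, 0.005]
orientation: [0.985, 0.174, -0.001, 0.0]
wrist_force: [-0.4, -0.1, 0.3]
finger_gap: 0.0449
grasp_force: 0.0
```

{"fn": "carry_out", "kwargs": {
  "moves": [
    [0, 0, -0.1, 0, 0, 0, 45],
    [0, 0, -0.3, 0, 0, 0, 45],
    [0, 0, -0.5, 0, 0, 0, 45],
    [0, 0, -0.75, 0, 0, 0, 70],
    [0, 0, -0.75, 0, 0, 0, 70]
  ]
}}

```text
clock: 20.27
position: [0.4138, -0.2055, 0.2341]
orientation: [0.985, 0.174, 0.001, 0.002]
wrist_force: [0.5, -0.2, -0.9]
finger_gap: 0.07
grasp_force: 0.0
```

```bash
python3 - <<'E'
from h import *
Y=.022-np.pi/2
plan([([.53,-.027,.25],R(Y))])
E
```

```text
[0.5678, -0.4261, -0.0541, 0.003, -0.0016, 0.2085] rows 4.0
```

{"fn": "carry_out", "kwargs": {
  "moves": [
    [0.57, -0.425, -0.05, 0, 0, 0.2085, 70],
    [0.57, -0.425, -0.05, 0, 0, 0.2085, 70],
    [0.57, -0.425, -0.05, 0, 0, 0.2085, 70],
    [0.57, -0.425, -0.05, 0, 0, 0.2085, 70],
    [0.57, -0.425, -0.05, 0, 0, 0.2085, 70]
  ],
  "grip_force": 25
}}

```text
clock: 20.9
position: [0.5308, -0.0241, 0.2437]
orientation: [1.0, 0.013, -0.001, -0.0]
wrist_force: [-0.5, -0.4, -0.2]
finger_gap: 0.0699
grasp_force: 0.0
```

{"fn": "carry_out", "kwargs": {
  "moves": [
    [0, 0, 0, 0, 0, 0, 70]
  ]
}}

```text
clock: 21.02
position: [0.5296, -0.0267, 0.244]
orientation: [1.0, 0.011, -0.001, 0.0]
wrist_force: [-0.2, -0.7, -0.4]
finger_gap: 0.0702
grasp_force: 0.0
```

```bash
python3 - <<'E'
from h import *
from rig import r,snapshot
st=r.sense(); s=snapshot("wrist"); im=s["img"][:,:,::-1]
np.savez("w6.npz",p=st["position"],q=st["orientation"],**s)
t=snapshot("top"); np.savez("top6.npz",**t); tm=t["img"][:,:,::-1]
o=np.zeros((600,800,3),np.uint8); o[:420,:560]=im; o[420:600,0:0]=0
o[420:600,:300]=cv2.resize(tm[205:265,230:330],(300,180),interpolation=cv2.INTER_CUBIC)
q=snapshot("scene")["img"][:,:,::-1]
o[420:600,320:800]=cv2.resize(q[200:260,200:360],(480,180),interpolation=cv2.INTER_CUBIC)
cv2.imwrite("pics/w6.png",o); print(st["clock"],st["position"])
E
```

```text
21.025 [ 0.52961301 -0.02667742  0.24397481]
```

View pics/w6.png

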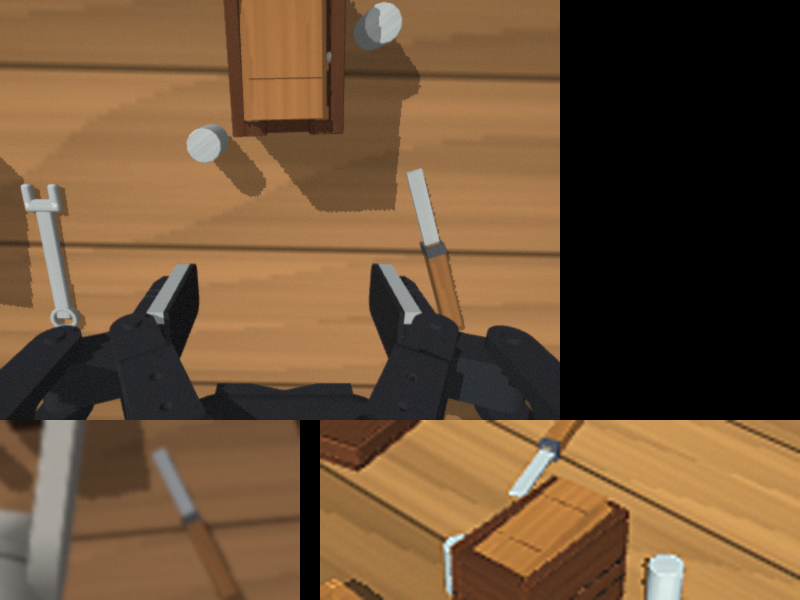

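Picture: the bar lies flat again near its old place, tip at (415,172), wrench and pins untouched. The lid's notch end edge is at row 121, columns 243 to 327, with box corners at (233,136) and (344,133); in the scene crop the lid still stands up.

```bash
python3 - <<'E'
from h import *
np.set_printoptions(precision=4,suppress=True)
s=wcam(np.load("w6.npz"))
im=s["img"]; hsv=cv2.cvtColor(im,cv2.COLOR_RGB2HSV)
for v in (60,100,117): print(v,hsv[v,226:350:3,2].tolist())
print([int(x) for x in hsv[100:140,285,2]])
print("front rim",px2w(s,[(233,136),(344,133)],.1)[:,:2])
print("lid top edge @.115",px2w(s,[(243,121),(327,121)],.115)[:,:2],"@.1",px2w(s,[(243,121),(327,121)],.1)[:,:2])
print("lower board @.104",px2w(s,[(243,121),(327,121)],.104)[:,:2])
print("lid far up",px2w(s,[(241,5),(324,5)],.102)[:,:2])
E
```

```text
60 [146, 91, 90, 90, 92, 111, 163, 161, 158, 170, 164, 168, 166, 164, 169, 171, 171, 174, 173, 164, 166, 171, 175, 175, 169, 168, 170, 160, 167, 175, 168, 162, 119, 99, 101, 90, 90, 86, 91, 87, 85, 87]
100 [169, 164, 90, 89, 88, 86, 153, 165, 161, 164, 174, 172, 172, 163, 168, 176, 172, 178, 177, 169, 167, 171, 174, 179, 172, 172, 168, 166, 164, 172, 170, 162, 132, 104, 45, 84, 88, 86, 87, 75, 111, 111]
117 [162, 163, 101, 88, 89, 86, 149, 164, 164, 173, 174, 174, 175, 171, 170, 174, 176, 180, 180, 172, 168, 174, 176, 174, 174, 171, 167, 163, 164, 167, 167, 159, 136, 108, 84, 85, 88, 83, 87, 82, 107, 111]
[163, 168, 164, 165, 165, 167, 166, 165, 167, 165, 164, 166, 168, 167, 164, 164, 166, 167, 158, 102, 58, 52, 57, 58, 57, 56, 59, 53, 52, 56, 58, 60, 79, 103, 108, 109, 107, 105, 108, 105]
front rim [[ 0.5715  0.0133]
 [ 0.5756 -0.0716]]
lid top edge @.115 [[ 0.584   0.0039]
 [ 0.5853 -0.0563]] @.1 [[ 0.5829  0.0055]
 [ 0.5843 -0.0581]]
lower board @.104 [[ 0.5832  0.0051]
 [ 0.5846 -0.0576]]
lid far up [[ 0.6612  0.0059]
 [ 0.6625 -0.0514]]
```

```bash
python3 - <<'E'
from h import *
Y=.022-np.pi/2; Q=R(Y,-np.radians(7.4))
plan([([.599,-.0265,.15],Q),([.5975,-.0265,.102],Q)])
print(Q.as_matrix()[:,2])
E
```

```text
[0.2322, 0.0015, 0.3146, 0.0004, -0.0811, -0.001] rows 2.0
[0.0157, -0.0001, 0.1593, 0.0, 0.0, 0.0] rows 1.0
[-0.12876443 -0.00283327 -0.99167116]
```

{"fn": "carry_out", "kwargs": {
  "moves": [
    [0.116, 0, 0.157, 0, -0.04, 0, 70],
    [0.2, 0.001, 0.28, 0, -0.08, 0, 70],
    [0.232, 0.001, 0.315, 0, -0.081, 0, 70],
    [0.232, 0.001, 0.315, 0, -0.081, 0, 70]
  ]
}}

```text
clock: 21.68
position: [0.5992, -0.0259, 0.1497]
orientation: [0.998, 0.011, -0.065, 0.001]
wrist_force: [-0.5, 0.3, 0.5]
finger_gap: 0.0702
grasp_force: 0.0
```

{"fn": "carry_out", "kwargs": {
  "moves": [
    [0.004, 0, 0.05, 0, 0, 0, 70],
    [0.008, 0, 0.1, 0, 0, 0, 70],
    [0.012, 0, 0.13, 0, 0, 0, 70],
    [0.016, 0, 0.158, 0, 0, 0, 70],
    [0.016, 0, 0.158, 0, 0, 0, 70]
  ]
}}

```text
clock: 22.3
position: [0.5978, -0.0254, 0.1018]
orientation: [0.998, 0.011, -0.065, 0.001]
wrist_force: [-0.3, -0.1, -0.1]
finger_gap: 0.0699
grasp_force: 0.0
```

{"fn": "carry_out", "kwargs": {
  "moves": [
    [0, 0, 0, 0, 0, 0, 70]
  ]
}}

```text
clock: 22.42
position: [0.5982, -0.0254, 0.1027]
orientation: [0.998, 0.011, -0.064, 0.001]
wrist_force: [0.6, 0.6, 0.1]
finger_gap: 0.0697
grasp_force: 0.0
```

{"fn": "carry_out", "kwargs": {
  "moves": [
    [0, 0, 0.005, 0, 0, 0, 65],
    [0, 0, 0.005, 0, 0, 0, 60],
    [0, 0, 0.005, 0, 0, 0, 55],
    [0, 0, 0.005, 0, 0, 0, 45],
    [0, 0, 0.005, 0, 0, 0, 45]
  ]
}}

```text
clock: 23.05
position: [0.5978, -0.0263, 0.1011]
orientation: [0.998, 0.011, -0.064, 0.002]
wrist_force: [-1.0, -6.6, 1.7]
finger_gap: 0.0513
grasp_force: 26.2
```

{"fn": "carry_out", "kwargs": {
  "moves": [
    [0, 0, 0, 0, 0, 0, 45],
    [0, 0, 0, 0, 0, 0, 45]
  ],
  "grip_force": 45
}}

```text
clock: 23.3
position: [0.5979, -0.0263, 0.1011]
orientation: [0.998, 0.011, -0.064, 0.002]
wrist_force: [-1.2, -6.8, 0.4]
finger_gap: 0.0506
grasp_force: 46.7
```

{"fn": "carry_out", "kwargs": {
  "moves": [
    [-0.003, 0, -0.02, 0, 0, 0, 45],
    [-0.006, 0, -0.05, 0, 0, 0, 45],
    [-0.013, 0, -0.1, 0, 0, 0, 45],
    [-0.02, 0, -0.15, 0, 0, 0, 45],
    [-0.026, 0, -0.2, 0, 0, 0, 45]
  ]
}}

```text
clock: 23.92
position: [0.5979, -0.0253, 0.1629]
orientation: [0.998, 0.011, -0.064, 0.001]
wrist_force: [0.2, 0.3, -1.3]
finger_gap: 0.0505
grasp_force: 47.4
```

{"fn": "carry_out", "kwargs": {
  "moves": [
    [-0.02, 0, -0.16, 0, 0, 0, 45],
    [-0.039, 0, -0.3, 0, 0, 0, 45],
    [-0.039, 0, -0.3, 0, 0.04, 0, 45],
    [-0.039, 0, -0.3, 0, 0.081, 0, 45],
    [-0.039, 0, -0.3, 0, 0.081, 0, 45]
  ]
}}

```text
clock: 24.55
position: [0.5972, -0.0253, 0.2535]
orientation: [1.0, 0.011, -0.0, 0.0]
wrist_force: [0.4, -0.0, -0.4]
finger_gap: 0.0505
grasp_force: 47.4
```

```bash
python3 - <<'E'
from h import *
from rig import r,snapshot
st=r.sense(); s=snapshot("wrist"); np.savez("w7.npz",p=st["position"],q=st["orientation"],**s)
im=s["img"]; hsv=cv2.cvtColor(im,cv2.COLOR_RGB2HSV)
print(st["position"],st["wrist_force"],st["moment"],st["finger_gap"])
for v in range(0,330,30): print(v,hsv[v,180:400:8,2].tolist())
E
```

```text
[ 0.59722962 -0.02530222  0.25349136] [ 0.37461211 -0.01419441 -0.44771524] [-0.01294062  0.00481839 -0.0232767 ] 0.05049360638009268
0 [84, 85, 139, 137, 146, 148, 153, 154, 159, 157, 151, 152, 155, 157, 157, 163, 160, 174, 168, 160, 168, 160, 153, 89, 90, 85, 87, 87]
30 [139, 162, 167, 163, 160, 155, 166, 163, 165, 160, 156, 160, 162, 161, 162, 164, 154, 174, 168, 161, 167, 160, 157, 95, 95, 89, 87, 92]
60 [150, 153, 166, 166, 166, 157, 164, 163, 167, 165, 159, 163, 161, 163, 165, 167, 158, 158, 166, 163, 167, 160, 144, 145, 144, 144, 142, 145]
90 [145, 142, 151, 164, 167, 156, 162, 163, 163, 167, 161, 162, 159, 160, 162, 153, 131, 124, 125, 114, 110, 101, 102, 161, 187, 162, 148, 147]
120 [156, 160, 153, 167, 167, 161, 160, 163, 163, 168, 166, 165, 165, 163, 166, 169, 160, 160, 163, 162, 170, 160, 108, 122, 179, 188, 91, 138]
150 [174, 174, 175, 156, 166, 167, 159, 164, 160, 165, 165, 166, 164, 163, 168, 174, 160, 164, 162, 164, 169, 157, 102, 108, 110, 109, 110, 110]
180 [162, 166, 170, 155, 159, 168, 161, 164, 162, 168, 169, 168, 164, 160, 170, 172, 161, 163, 156, 165, 167, 156, 104, 113, 114, 111, 115, 175]
210 [169, 169, 192, 164, 154, 168, 162, 163, 160, 164, 165, 169, 164, 163, 168, 171, 163, 163, 155, 167, 165, 156, 107, 111, 110, 101, 103, 161]
240 [176, 177, 180, 179, 162, 153, 166, 167, 162, 166, 166, 171, 169, 162, 169, 173, 168, 164, 156, 170, 166, 160, 111, 114, 116, 113, 111, 174]
270 [173, 173, 124, 160, 104, 118, 174, 167, 161, 165, 168, 172, 172, 162, 168, 175, 166, 167, 156, 167, 164, 44, 144, 159, 122, 169, 166, 166]
300 [46, 158, 158, 39, 27, 41, 112, 113, 111, 111, 171, 174, 172, 162, 167, 171, 167, 163, 161, 167, 159, 34, 34, 39, 158, 156, 47, 45]
```

```bash
python3 - <<'E'
from h import *
np.set_printoptions(precision=4,suppress=True)
s=wcam(np.load("w2.npz")); print("tray corners",px2w(s,[(503,8),(442,228)],.028)[:,:2])
Q=R(.25-np.pi/2); q1=R(.13-np.pi/2)
plan([([.54,-.22,.22],q1),([.476,-.426,.15],Q),([.476,-.426,.04],Q),([.476,-.426,.012],Q)])
E
```

```text
tray corners [[ 0.6004 -0.3216]
 [ 0.4133 -0.3592]]
[-0.2053, 0.6444, 0.1112, 0.0004, 0.0013, -0.0689] rows 4.0
[-0.3005, 0.6532, 0.2333, 0.0, 0.0, -0.0764] rows 4.0
[0.0, 0.0, 0.3667, 0.0, 0.0, 0.0] rows 2.0
[0.0, 0.0, 0.0933, 0.0, 0.0, 0.0] rows 1.0
```

{"fn": "carry_out", "kwargs": {
  "moves": [
    [-0.04, 0.13, 0.02, 0, 0, -0.014, 45],
    [-0.08, 0.26, 0.04, 0, 0, -0.028, 45],
    [-0.12, 0.39, 0.07, 0, 0, -0.042, 45],
    [-0.16, 0.52, 0.09, 0, 0, -0.056, 45],
    [-0.205, 0.645, 0.11, 0, 0, -0.07, 45]
  ]
}}

```text
clock: 25.22
position: [0.5401, -0.2215, 0.2191]
orientation: [0.998, 0.066, -0.002, -0.0]
wrist_force: [1.1, -0.2, -0.8]
finger_gap: 0.0503
grasp_force: 47.4
```

{"fn": "carry_out", "kwargs": {
  "moves": [
    [-0.06, 0.13, 0.05, 0, 0, -0.015, 45],
    [-0.12, 0.26, 0.09, 0, 0, -0.03, 45],
    [-0.18, 0.39, 0.14, 0, 0, -0.045, 45],
    [-0.24, 0.52, 0.19, 0, 0, -0.06, 45],
    [-0.3, 0.653, 0.233, 0, 0, -0.076, 45]
  ]
}}

```text
clock: 25.85
position: [0.4764, -0.4276, 0.149]
orientation: [0.992, 0.126, -0.002, -0.001]
wrist_force: [0.5, -0.6, -0.7]
finger_gap: 0.0505
grasp_force: 47.4
```

{"fn": "carry_out", "kwargs": {
  "moves": [
    [0, 0, 0, 0, 0, 0, 45],
    [0, 0, 0.1, 0, 0, 0, 45],
    [0, 0, 0.2, 0, 0, 0, 45],
    [0, 0, 0.3, 0, 0, 0, 45],
    [0, 0, 0.3, 0, 0, 0, 45]
  ]
}}

```text
clock: 26.48
position: [0.4764, -0.425, 0.0579]
orientation: [0.992, 0.125, -0.002, -0.002]
wrist_force: [0.0, 0.3, -0.2]
finger_gap: 0.0505
grasp_force: 47.4
```

```bash
python3 - <<'E'
from h import *
from rig import r,snapshot
np.set_printoptions(precision=4,suppress=True)
st=r.sense(); print(st["clock"],st["position"],st["wrist_force"],st["finger_gap"])
# where the lid and the tray are, from the top camera: edges by colour
s=snapshot("top"); np.savez("top7.npz",**s)
hsv=cv2.cvtColor(s["img"],cv2.COLOR_RGB2HSV); R_=hsv[165:260,310:400]
for v in range(0,95,8): print(v+165,R_[v,::4,2].tolist())
plan([([.476,-.426,.012],R(.25-np.pi/2))])
E
```

```text
26.475 [ 0.4764 -0.425   0.0579] [ 0.0192  0.2836 -0.2279] 0.05050058659542028
165 [107, 107, 108, 108, 109, 110, 110, 110, 110, 110, 110, 109, 109, 108, 108, 108, 108, 120, 117, 111, 112, 112, 114]
173 [110, 109, 109, 108, 109, 106, 104, 103, 102, 100, 99, 99, 99, 98, 85, 92, 158, 157, 125, 133, 106, 103, 103]
181 [98, 100, 100, 100, 99, 100, 100, 101, 101, 101, 98, 78, 54, 79, 155, 156, 142, 116, 161, 158, 151, 142, 108]
189 [99, 102, 109, 115, 106, 75, 44, 41, 41, 43, 43, 56, 155, 157, 148, 99, 103, 156, 163, 163, 161, 159, 154]
197 [128, 127, 127, 126, 65, 44, 61, 66, 100, 116, 154, 157, 154, 82, 92, 96, 98, 140, 152, 159, 163, 164, 162]
205 [110, 109, 111, 111, 112, 56, 62, 63, 145, 157, 157, 115, 110, 118, 90, 85, 91, 105, 136, 144, 150, 158, 163]
213 [114, 114, 116, 117, 117, 111, 135, 161, 160, 111, 132, 107, 40, 115, 79, 88, 100, 83, 108, 124, 133, 143, 135]
221 [129, 128, 128, 128, 142, 153, 158, 120, 100, 178, 182, 167, 137, 27, 47, 83, 85, 84, 93, 87, 100, 144, 157]
229 [122, 123, 123, 113, 155, 164, 166, 165, 162, 160, 156, 135, 160, 143, 138, 55, 46, 51, 79, 144, 159, 156, 155]
237 [123, 139, 163, 168, 169, 168, 165, 163, 158, 153, 147, 140, 131, 108, 125, 131, 141, 140, 155, 156, 156, 130, 124]
245 [166, 170, 171, 170, 167, 165, 160, 157, 151, 145, 138, 130, 120, 109, 91, 96, 118, 161, 157, 146, 83, 83, 82]
253 [172, 172, 169, 168, 164, 160, 156, 149, 144, 136, 127, 116, 105, 95, 91, 154, 163, 162, 85, 82, 82, 82, 82]
[-0.0031, 0.0002, 0.1592, -0.001, 0.0016, 0.001] rows 1.0
```

{"fn": "carry_out", "kwargs": {
  "moves": [
    [-0.002, 0, 0.05, 0, 0, 0, 45],
    [-0.003, 0, 0.09, 0, 0, 0, 45],
    [-0.003, 0, 0.12, 0, 0, 0, 45],
    [-0.003, 0, 0.14, 0, 0, 0, 45],
    [-0.003, 0, 0.14, 0, 0, 0, 45]
  ]
}}

```text
clock: 27.15
position: [0.4757, -0.4265, 0.0173]
orientation: [0.992, 0.125, -0.001, -0.0]
wrist_force: [0.1, -0.7, -1.4]
finger_gap: 0.0502
grasp_force: 47.4
```

{"fn": "carry_out", "kwargs": {
  "moves": [
    [0, 0, 0.007, 0, 0, 0, 45],
    [0, 0, 0.014, 0, 0, 0, 45],
    [0, 0, 0.014, 0, 0, 0, 45]
  ]
}}

```text
clock: 27.52
position: [0.4758, -0.4265, 0.0135]
orientation: [0.992, 0.125, -0.001, 0.0]
wrist_force: [-0.4, 0.1, -2.4]
finger_gap: 0.0506
grasp_force: 47.4
```

{"fn": "carry_out", "kwargs": {
  "moves": [
    [0, 0, 0.005, 0, 0, 0, 45],
    [0, 0, 0.01, 0, 0, 0, 45],
    [0, 0, 0.01, 0, 0, 0, 45]
  ]
}}

```text
clock: 27.9
position: [0.476, -0.4267, 0.0112]
orientation: [0.992, 0.125, -0.001, 0.0]
wrist_force: [-1.6, 3.5, 7.0]
finger_gap: 0.0504
grasp_force: 48.4
```

{"fn": "carry_out", "kwargs": {
  "moves": [
    [0, 0, 0.005, 0, 0, 0, 45],
    [0, 0, 0.005, 0, 0, 0, 45]
  ]
}}

```text
clock: 28.15
position: [0.4762, -0.4269, 0.0105]
orientation: [0.992, 0.125, -0.0, 0.001]
wrist_force: [-2.3, 5.3, 17.0]
finger_gap: 0.0505
grasp_force: 49.8
```

{"fn": "carry_out", "kwargs": {
  "moves": [
    [0, 0, 0, 0, 0, 0, 56],
    [0, 0, 0, 0, 0, 0, 60],
    [0, 0, 0, 0, 0, 0, 66],
    [0, 0, 0, 0, 0, 0, 68],
    [0, 0, 0, 0, 0, 0, 68]
  ]
}}

```text
clock: 28.78
position: [0.4758, -0.4266, 0.009]
orientation: [0.992, 0.125, -0.001, 0.0]
wrist_force: [-0.3, -0.1, -0.4]
finger_gap: 0.0677
grasp_force: 0.0
```

{"fn": "carry_out", "kwargs": {
  "moves": [
    [0, 0, -0.1, 0, 0, 0, 68],
    [0, 0, -0.3, 0, 0, 0, 68],
    [-0.1, 0, -0.5, 0, 0, 0, 68],
    [-0.2, 0, -0.7, 0, 0, 0, 68],
    [-0.2, 0, -0.7, 0, 0, 0, 68]
  ]
}}

```text
clock: 29.4
position: [0.4175, -0.4427, 0.2238]
orientation: [0.992, 0.125, 0.001, 0.003]
wrist_force: [0.4, 0.4, -0.7]
finger_gap: 0.0678
grasp_force: 0.0
```

```bash
python3 - <<'E'
from h import *
from rig import r,snapshot
np.set_printoptions(precision=4,suppress=True)
st=r.sense(); n=snapshot("wrist"); print(st["clock"],st["position"],st["finger_gap"],st["wrist_force"])
s=wcam(dict(p=st["position"],q=st["orientation"],**n)); cv2.imwrite("pics/end.png",n["img"][:,:,::-1])
hsv=cv2.cvtColor(n["img"],cv2.COLOR_RGB2HSV)
# predicted lid top outline (z .020) and tray outline in the image
h=np.array([np.cos(.25),np.sin(.25)]); w=np.array([-h[1],h[0]]); c=np.array([.476,-.427])+.0445*h
print("pred upper board",w2px(s,[[*(c+a*.058*h+b*.026*w),.02] for a,b in((-1,-1),(-1,1),(1,1),(1,-1))]).round(0).tolist())
m=((hsv[...,2]>125)&(hsv[...,0]<20)).astype(np.uint8); k,l,stt,ce=cv2.connectedComponentsWithStats(m)
u,v=w2px(s,[[*c,.02]])[0].astype(int); i=l[v,u]; print("at",u,v,hsv[v,u],stt[i],ce[i])
if i: 
    cn=max(cv2.findContours((l==i).astype(np.uint8),0,1)[0],key=cv2.contourArea); b=cv2.boxPoints(cv2.minAreaRect(cn)); print(b.tolist()); W=px2w(s,b,.02)[:,:2]; print(W,W.mean(0),np.linalg.norm(W[1]-W[0]),np.linalg.norm(W[2]-W[1]))
E
```

```text
29.4 [ 0.4175 -0.4427  0.2238] 0.0677761785163986 [ 0.3901  0.4292 -0.6571]
pred upper board [[310.0, 125.0], [253.0, 125.0], [250.0, -19.0], [313.0, -18.0]]
at 281 56 [ 14 155 176] [ 244    0   67  124 8016] [278.057   60.7263]
[[243.99996948242188, 0.0], [309.9999694824219, 0.0], [309.9999694824219, 122.99998474121094], [243.99996948242188, 122.99998474121094]]
[[ 0.5543 -0.3747]
 [ 0.568  -0.4283]
 [ 0.4707 -0.4552]
 [ 0.4558 -0.3966]] [ 0.5122 -0.4137] 0.05530380524011087 0.1009346670625135
```

{"fn": "carry_out", "kwargs": {
  "moves": [
    [-0.15, 0, -0.05, 0, 0, 0, 68],
    [-0.25, 0, -0.1, 0, 0, 0, 68],
    [-0.25, 0, -0.1, 0, 0, 0, 68],
    [-0.25, 0, -0.1, 0, 0, 0, 68]
  ]
}}

```text
clock: 29.95
position: [0.3459, -0.4596, 0.248]
orientation: [0.992, 0.125, -0.001, -0.001]
wrist_force: [0.9, -0.8, 0.4]
finger_gap: 0.0681
grasp_force: 0.0
```

```bash
python3 - <<'E'
from h import *
from rig import r,snapshot
np.set_printoptions(precision=4,suppress=True)
st=r.sense(); n=snapshot("wrist"); print(st["clock"],st["position"])
s=wcam(dict(p=st["position"],q=st["orientation"],**n))
hsv=cv2.cvtColor(n["img"],cv2.COLOR_RGB2HSV)
u,v=w2px(s,[[.519,-.416,.02]])[0].astype(int)
m=((hsv[...,2]>125)&(hsv[...,0]<20)).astype(np.uint8); k,l,stt,ce=cv2.connectedComponentsWithStats(m); i=l[v,u]; print(u,v,stt[i])
cn=max(cv2.findContours((l==i).astype(np.uint8),0,1)[0],key=cv2.contourArea); q=cv2.approxPolyDP(cn,5,True)[:,0]; print(q.tolist()); print(px2w(s,q+.5,.02)[:,:2], px2w(s,q+.5,.02)[:,:2].mean(0))
W=px2w(s,q+.5,.02)[:,:2]; print(np.linalg.norm(W-np.roll(W,-1,0),axis=1))
# offcut still in the bin, bar in place: top camera
t=snapshot("top")["img"]; cv2.imwrite("pics/endtop.png",t[:,:,::-1])
hb=cv2.cvtColor(t,cv2.COLOR_RGB2HSV)[205:255,98:146]; print("offcut px",[int(x) for x in np.argwhere((hb[...,1]>80)&(hb[...,2]>120)&(hb[...,0]<25)).mean(0)+[205,98]])
E
```

```text
29.95 [ 0.3459 -0.4596  0.248 ]
285 -31 [    0     0   560   420 92887]
[[35, 0], [64, 104], [50, 110], [59, 110], [72, 127], [86, 123], [63, 18], [203, 55], [206, 80], [226, 109], [269, 111], [238, 242], [0, 189], [364, 275], [366, 309], [385, 359], [372, 385], [360, 372], [360, 395], [350, 383], [281, 389], [190, 370], [182, 358], [200, 313], [198, 263], [185, 263], [159, 279], [112, 330], [87, 335], [83, 326], [65, 324], [37, 337], [0, 330], [32, 341], [0, 371], [0, 419], [89, 419], [99, 402], [122, 396], [129, 419], [559, 419], [559, 332], [493, 323], [492, 308], [478, 334], [480, 320], [463, 332], [449, 319], [461, 290], [470, 292], [464, 287], [469, 272], [557, 293], [558, 275], [444, 248], [423, 286], [395, 276], [387, 264], [369, 263], [364, 272], [245, 242], [274, 115], [367, 115], [372, 102], [423, 116], [400, 181], [411, 202], [500, 223], [535, 148], [559, 152], [539, 140], [559, 97], [558, 62], [452, 37], [424, 111], [372, 96], [381, 0], [314, 0], [312, 40], [256, 42], [250, 0], [203, 0], [203, 51]]
[[ 0.4394 -0.2053]
 [ 0.3548 -0.2377]
 [ 0.3457 -0.2249]
 [ 0.3478 -0.233
[... 1433 characters left out ...]
4548 -0.4052]
 [ 0.4872 -0.3921]
 [ 0.4767 -0.3513]
 [ 0.435  -0.3592]] [ 0.2695 -0.4925]
[0.0906 0.0157 0.0088 0.019  0.0149 0.0936 0.1291 0.0221 0.0321 0.0418
 0.1419 0.2515 0.3958 0.0436 0.0739 0.0405 0.0251 0.0348 0.0227 0.0854
 0.1141 0.0193 0.0672 0.0633 0.0143 0.0364 0.0907 0.0311 0.0126 0.0207
 0.0403 0.0426 0.0377 0.0642 0.0762 0.1137 0.0319 0.0315 0.0367 0.5477
 0.1324 0.0801 0.0204 0.0365 0.019  0.0238 0.0256 0.0387 0.0108 0.0099
 0.0189 0.1064 0.0229 0.1347 0.0495 0.0348 0.0178 0.0199 0.012  0.1358
 0.1375 0.0907 0.0129 0.0524 0.0671 0.0263 0.0997 0.0824 0.0252 0.0254
 0.0424 0.0324 0.1043 0.0685 0.0534 0.0825 0.06   0.033  0.0517 0.035
 0.0421 0.0425 0.154 ]
offcut px [230, 127]
```

```bash
python3 - <<'E'
from h import *
np.set_printoptions(precision=4,suppress=True)
s=dict(np.load("top0.npz")); im=cv2.imread("pics/endtop.png"); hsv=cv2.cvtColor(im,cv2.COLOR_BGR2HSV)
m=np.zeros(im.shape[:2],np.uint8); poly=w2px(s,[[.585,-.335,.02],[.61,-.455,.02],[.445,-.495,.02],[.42,-.375,.02]]).astype(int); cv2.fillPoly(m,[poly],1)
m&=(hsv[...,2]>95).astype(np.uint8)
cn=max(cv2.findContours(m,0,1)[0],key=cv2.contourArea); b=cv2.boxPoints(cv2.minAreaRect(cn)); W=px2w(s,b,.02)[:,:2]
print(cv2.contourArea(cn),b.tolist(),W,W.mean(0),np.linalg.norm(W[1]-W[0]),np.linalg.norm(W[2]-W[1]))
E
```

```text
440.0 [[338.0840759277344, 199.92599487304688], [352.5031433105469, 193.82562255859375], [364.8280944824219, 222.95736694335938], [350.4090270996094, 229.0577392578125]] [[ 0.5636 -0.3683]
 [ 0.5815 -0.4238]
 [ 0.4703 -0.453 ]
 [ 0.4531 -0.3984]] [ 0.5171 -0.4109] 0.05825846089666278 0.11501910733519304
```

The lid measures 115 x 58 mm in the top view, so it lies flat with its wide board down, and it is centred in the tray. Handing in.

```bash
python3 -c "
from rig import r
print(r.hand_in())"
```

```text
the job is handed in; nothing more can be done
None
```

I handed the job in at about 30 s of the 72 s allowed. The offcut is in the bin, the lid was levered up and now lies flat in the larger tray, and the bar is back on the bench. The wrench and pins were not touched as far as the pictures show, and the hand-in returned no verdict.

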